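# Top up the gauge case by feel and post its tag

## Robot

A 7-joint arm with a two-finger parallel gripper is mounted at the origin on the work surface. World frame = base frame: x ahead of the robot, y to its left, z up, the work surface at z = 0. Lengths are in m, angles in rad, forces in N, time in s.
With the tool pointing down it reaches from about 0.4 to 0.85 m from the base axis. Payload 10.4 kg.
Tool frame: the origin (TCP) lies between the finger pads; the fingertips stand tcp_to_tips ahead of it and the grasp point (between the pads) lies 8 mm behind it (tcp_to_tips is the distance from the TCP to the fingertips, in m); z points along the fingers, y is the line along which they close (so a half turn about z gives the same grasp; the last joint's range is limited). The gripper opens to 85 mm and grips with 20 to 120 N. Pads are 22 mm wide; open, the fingers measure 114 mm over their backs; the gripper's body (76 mm by 85 mm) begins 54 mm behind the grasp point. The pads swing forward as they close: fully open they stand 13 mm farther back than shut.
Start: joints at [-1.248, 0.332, -0.065, 1.46, 0.022, 1.35, -0.088], TCP at [0.212, 0.588, 0.242] pointing down, gripper open.
Joint ranges: [-2.6, 2.6], [-0.5, 2.12], [-1.47, 1.34], [0.16, 2.42], [-1.27, 4.41], [0.06, 2.06], [-2.6, 2.6]. Speed limits (rad/s): [2.22, 2.22, 2.79, 2.79, 3.14, 3.14, 3.14].

## Interface

Orientations are given as a unit quaternion [x, y, z, w].
In Python, from workcell import * gives the robot as it stands.
- The arm moves only by the tool apply_moves, never from a script. Its argument "rows" is a list of rows, each an object of numbers: "x", "y", "z": the shift along the tool's x, y, z in mm; "ax", "ay", "az": the turn, a rotation vector about the tool's x, y, z in degrees; "gripper": the closure, from 0 (fully open) to 1 (shut). A call has 1 to 5 rows; each row shifts and turns the commanded pose from where the row before left it, along the tool's axes as they then stand; what a row does not reach is not made up. A row lasts 1/12 s, in which the tool goes at most 41.7 mm and 7.16 degrees, less where a joint would pass 70% of its speed; a pose out of reach is approached as far as the arm can. A call with a gripper value outside its range is refused whole. The fingers move at their own pace and stop on an object; "newtons" is the grip in N (left out, the last holds). Time passes only in rows, so rows that do not move let the fingers close. It gives the time, the measured TCP pose, the force, the opening and the grip force at its end, in the units of the state.
- get_obs(): the state, without advancing time (a new reading comes with each control period).
- camera(name): name is "side" or "top" or "wrist"; returns a dict with "color" (400x640x3 uint8, red, green, blue), "fov_y" (degrees; the focal length in pixels is half the picture's height over the tangent of half this angle, whatever the lens; pixels are square), "cx", "cy" (the principal point, pixels), "rvec" (rotation vector, rad) and "tvec" (3), from world to camera coordinates, as OpenCV has them. Camera axes: x right, y down, z forward; pixel columns grow to the right and rows downward; lengths in m; the calibration is good to about 2 mm. A picture is of the moment at which its call begins. There is no depth.
- hand_in(): hands the job in; it is judged then, once.
The state is a dict: "clock": time; "joint_pos": joint angles; "joint_velocities": joint speeds; "tau": joint torques, N m; "position": TCP position; "ee_rot": TCP orientation; "ft_force": force on the tool from outside, world axes, zero at the start; "torque": the same for the moment, N m; "grip_width": opening from 0.0 (shut) to 1.0 (fully open); "grasp_force": force on a finger pad.
Only numpy, scipy, OpenCV 4.12 (cv2) and the standard library are available. Lean on these libraries where they do the work, as an engineer would, in place of code of your own. Each camera call takes 0.05 s, during which the arm holds its last target. There are 200 camera calls.

## Task

Two of the six wells of the blue case are empty, but you can only tell by feel: the black disc of an empty well gives way under a push, that of a full one does not. Put the two black-lidded tins into the two empty wells, lids up, pressed fully home so that their lids are level with the cover, and only then take the yellow tag off the case's ledge and lay it on the sloping plate so that it slides down square into the corner of the red fences. Let go of everything, and leave the orange-lidded tin, the glass loupe and the steel V-block where they are.

Things in the scene. Friction and masses are not known exactly. Their poses are not given: they have to be found in the camera images.
- case: Blue gauge case fixed to the bench, 140 mm (its x) by 200 mm (its y), 62 mm high, with a 10 mm steel cover that has six round wells of 50 mm diameter (mouths bevelled 2 mm), and a low ledge (100 mm along x, 80 mm along y, top 20 mm above the bench) standing out on its +y side. Origin: centre of the 140 x 200 mm underside; z up. A tin fully home has its underside 12 mm above the bench.
- well0 (a point): Centre of the mouth of a well, level with the top of the cover (62 mm above the bench), at x -31 mm, y -62 mm in the case's frame. A black 44 mm disc fills it, level with the cover. In four wells it is the lid of a tin already there, solid; in the other two (not known which) it is the sliding follower of an empty well.
- well1 (a point): Centre of the mouth of a well, level with the top of the cover (62 mm above the bench), at x -31 mm, y +0 mm in the case's frame. A follower is held by friction alone (no spring): about 5 to 6 N moves it, down 50 mm to its stop, and it stays where it is left. A tin's own weight does not sink it.
- well2 (a point): Centre of the mouth of a well, level with the top of the cover (62 mm above the bench), at x -31 mm, y +62 mm in the case's frame. As well0 and well1.
- well3 (a point): Centre of the mouth of a well, level with the top of the cover (62 mm above the bench), at x +31 mm, y -62 mm in the case's frame. As well0 and well1.
- well4 (a point): Centre of the mouth of a well, level with the top of the cover (62 mm above the bench), at x +31 mm, y +0 mm in the case's frame. As well0 and well1.
- well5 (a point): Centre of the mouth of a well, level with the top of the cover (62 mm above the bench), at x +31 mm, y +62 mm in the case's frame. As well0 and well1.
- tin_a: Round steel tin with a black lid, 44 mm diameter, 50 mm tall (its foot bevelled by 2 mm), about 0.16 kg, standing on the bench to the right of the case. Origin: centre of its underside; z to the lid. tin_a and tin_b are alike and either fits any well.
- tin_b: The second black-lidded tin, the same as tin_a.
- reject_tin: A tin of the same size with an orange lid, standing near the two black-lidded ones: a reject, to be left where it is.
- tag: The case's yellow tag, lying on the ledge of the case: a square plate 60 x 60 x 6 mm with an upright rib across its middle to hold it by, 12 mm thick (along x), 50 mm long (along y), its top 30 mm above the plate's underside. About 0.07 kg. Origin: centre of its underside; z up through the rib.
- slope: Slippery white plate, 150 x 150 mm, left of the case, fixed, leaning 28 degrees with one corner lowest, 22 mm above the bench. Two red fences (6 mm thick, 12 mm above the plate) run up from that corner. Origin: inner corner of the fences on the plate's surface; x and y uphill along the fences, z square out. A tag laid flat slides into the corner, its centre at x = y = 30 mm.
- loupe: Glass dome loupe, 62 mm diameter, 36 mm tall, beyond the case's ledge; leave alone. Origin: centre of its underside.
- vblock: Dark steel V-block, 70 x 50 x 48 mm, on the right of the bench; leave alone. Origin: centre of its underside.
Things that resemble listed ones, but are neither listed nor needed, are in the scene too. What is shaped like the tin_a but purple or turquoise is not meant.

How it is judged:
On the way, in this order (a step that is already met when the one before it is completed fails the run):
1. one tin is fully home in an empty well (((z of tin_a in the frame of case between 0.005 and 0.016 m and x of tin_a in the frame of case between -0.045 and 0.045 m and y of tin_a in the frame of case between -0.076 and 0.076 m and angle between tin_a's own z axis and vertical below 0.12 rad and linear speed of tin_a below 0.02 m/s) or (z of tin_b in the frame of case between 0.005 and 0.016 m and x of tin_b in the frame of case between -0.045 and 0.045 m and y of tin_b in the frame of case between -0.076 and 0.076 m and angle between tin_b's own z axis and vertical below 0.12 rad and linear speed of tin_b below 0.02 m/s))), for 0.2 s.
2. both tins are fully home (z of tin_a in the frame of case between 0.005 and 0.016 m and x of tin_a in the frame of case between -0.045 and 0.045 m and y of tin_a in the frame of case between -0.076 and 0.076 m and angle between each of tin_a, tin_b's own z axis and vertical below 0.12 rad and linear speed of each of tin_a, tin_b below 0.02 m/s and z of tin_b in the frame of case between 0.005 and 0.016 m and x of tin_b in the frame of case between -0.045 and 0.045 m and y of tin_b in the frame of case between -0.076 and 0.076 m), for 0.2 s.
3. the tag lies in the corner of the sloping plate, with both tins home (all of step 2 and x of tag in the frame of slope between 0.026 and 0.034 m and y of tag in the frame of slope between 0.026 and 0.034 m and z of tag in the frame of slope below 0.004 m and angle between the z axis of tag and the z axis of slope, either way round below 0.08 rad and linear speed of tag below 0.02 m/s), for 0.2 s.
At the end, for the whole second after the job is handed in: Both black-lidded tins stand upright (within 0.12 rad) in wells of the case, lids no more than 4 mm above the cover; the tag lies flat on the sloping plate (within 0.08 rad), its centre within 4 mm of its place in the corner (x = y = 30 mm from the fences); all three released and at rest (all of step 3 and contact force between the fingers and tin_a below 0.1 N and contact force between the fingers and tin_b below 0.1 N and contact force between the fingers and tag below 0.1 N); the robot touches nothing.
It fails at once if the orange-lidded tin is moved by more than 25 mm (distance of reject_tin from where it was at the start of the episode above 0.025 m).
It fails at once if the loupe or the V-block is moved by more than 25 mm (distance of any of loupe, vblock from where it was at the start of the episode above 0.025 m).
It also fails if it takes over 72 s, if anything falls off the work surface, if the arm or the gripper's body presses on something with over 40 N, if the wrist force passes 120 N, or if a joint passes its speed limit or range.

## Working session

There is one attempt and no reset: what is moved stays moved. The work goes in short steps, Python scripts to look and compute and a tool call to move; the robot and the scene stay as the last step left them, time stands still between calls to the robot, and variables do not carry over. Pictures are saved under pics/ and viewed, at most 11 in all, crops included, and the job is handed in when it is done.

Besides the shell and the picture viewer there is one more tool, called after "Emit:" as name(argument=value, ...), one argument or row to a line, values as JSON. apply_moves: Moves the arm, as the interface text tells. Its arguments: {"type":"object","properties":{"rows":{"type":"array","items":{"type":"object","properties":{"x":{"type":"number"},"y":{"type":"number"},"z":{"type":"number"},"ax":{"type":"number"},"ay":{"type":"number"},"az":{"type":"number"},"gripper":{"type":"number"}}}},"newtons":{"type":"number"}},"required":["rows"]}

```bash
ls; mkdir -p pics; python3 - <<'E'
from workcell import *
import cv2
print(get_obs())
for n in("top","side"):
    c=camera(n); cv2.imwrite(f"pics/{n}0.png",c["color"][...,::-1]); print(n,c["fov_y"],c["cx"],c["cy"],c["rvec"],c["tvec"],c.keys())
E
```

```text
pics
{'clock': 0.0, 'joint_pos': array([-1.24759561,  0.33289431, -0.06467798,  1.46095448,  0.02161797,
        1.34992817, -0.08848683]), 'joint_velocities': array([-0.00111835,  0.00026539, -0.00105732, -0.00033602, -0.00152366,
       -0.00011849, -0.00029224]), 'tau': array([ 5.65003902e-04, -6.25461173e+01,  4.93400835e-02, -3.91581059e+01,
        1.61732017e-02,  1.04894087e-02, -1.56532349e-05]), 'position': array([0.21174015, 0.58764165, 0.24149559]), 'ee_rot': array([ 1.72031482e-01,  9.85091171e-01, -7.39793500e-04, -8.09725086e-05]), 'ft_force': array([-0.00520558,  0.10752289, -0.62880188]), 'torque': array([-0.03181963,  0.02560432, -0.03620645]), 'grasp_force': 0.0, 'grip_width': 1.0009788865804188}
top 56.66146947075036 316.9834226291888 204.68674620730437 [ 2.16874716 -2.13283522  0.14141525] [-0.05067394  0.53336066  0.94829007] dict_keys(['color', 'fov_y', 'cx', 'cy', 'rvec', 'tvec'])
side 54.42411686161207 316.65839050087243 195.29048416728753 [ 2.23919392 -0.00926185  0.02923372] [-0.55702416  0.01715334  1.14646845] dict_keys(['color', 'fov_y', 'cx', 'cy', 'rvec', 'tvec'])
```

View pics/top0.png

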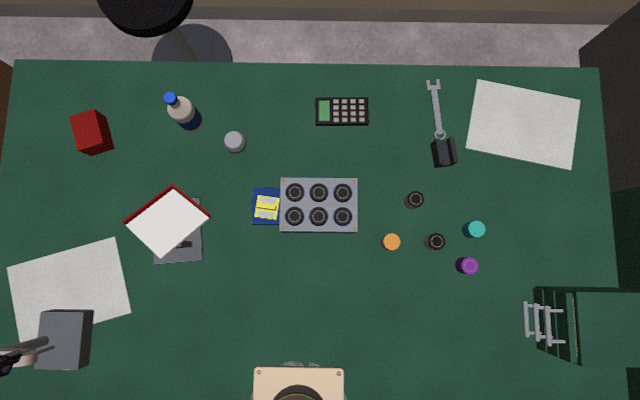

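View pics/side0.png

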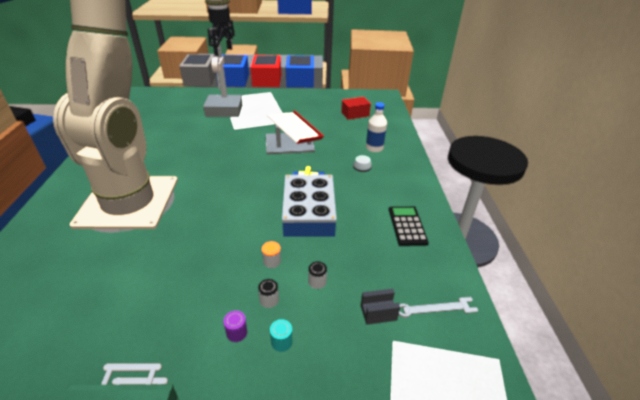

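```bash
cat > h.py <<'E'
import numpy as np, cv2
from scipy.spatial.transform import Rotation as R
import workcell
from workcell import *
def ray(c,uv):
    f=200/np.tan(np.radians(c["fov_y"])/2); Rm=R.from_rotvec(np.ravel(c["rvec"])).as_matrix()
    o=-Rm.T@np.ravel(c["tvec"]); uv=np.atleast_2d(np.array(uv,float))
    d=np.c_[(uv[:,0]-c["cx"])/f,(uv[:,1]-c["cy"])/f,np.ones(len(uv))]@Rm
    return o,d
def plane(c,uv,z):
    o,d=ray(c,uv); return o+d*((z-o[2])/d[:,2])[:,None]
def proj(c,P):
    f=200/np.tan(np.radians(c["fov_y"])/2); q=R.from_rotvec(np.ravel(c["rvec"])).apply(np.atleast_2d(P))+np.ravel(c["tvec"])
    return q[:,:2]/q[:,2:]*f+[c["cx"],c["cy"]]
def down(yaw):  # tool y along world direction yaw, z down
    y=np.array([np.cos(yaw),np.sin(yaw),0]); z=np.array([0,0,-1.]); return R.from_matrix(np.c_[np.cross(y,z),y,z])
def delta(p,rot,o=None):  # remaining shift (mm) and turn (deg) in present tool axes
    o=o or get_obs(); r=R.from_quat(o["ee_rot"])
    return (r.inv().apply(np.array(p)-o["position"])*1e3).round(1),(r.inv()*rot).as_rotvec(degrees=True).round(2)
def blobs(m,lo,hi):
    n,l,s,c=cv2.connectedComponentsWithStats(m.astype(np.uint8)); return [(c[i].round(1),s[i]) for i in range(1,n) if lo<=s[i][4]<=hi]
E
python3 - <<'E'
from h import *
print([n for n in dir(workcell) if n[0]!='_'], getattr(workcell,'tcp_to_tips',None))
c=camera("top"); im=c["color"]; hsv=cv2.cvtColor(im,cv2.COLOR_RGB2HSV)
print("cam",ray(c,(0,0))[0])
H,S,V=[hsv[...,i].astype(int) for i in range(3)]
dark=(V<60)&(S<140)
for b in blobs((im.max(2)<50),60,600):
    if 170<b[0][1]<260 and 250<b[0][0]<500: print("dark",b[0],b[1],plane(c,b[0],.062).round(4),plane(c,b[0],.05).round(4))
print("orange",[(b[0],b[1][4],plane(c,b[0],.05).round(4)) for b in blobs((H>8)&(H<20)&(S>150)&(V>120),60,600)])
for b in blobs((H>22)&(H<35)&(S>100)&(V>100),30,900): print("yel",b, plane(c,b[0],.026).round(4))
for b in blobs(((H<8)|(H>172))&(S>120)&(V>60),30,900): print("red",b)
crop=cv2.resize(im[165:265,110:310],None,fx=4,fy=4,interpolation=cv2.INTER_CUBIC); cv2.imwrite("pics/c1.png",crop[...,::-1])
E
```

```text
['MotionError', 'camera', 'get_obs', 'hand_in', 'tcp_to_tips'] 0.011
cam [ 0.40276525 -0.04543603  1.01094571]
dark [342.2 192.8] [334 184  17  18  86] [[ 0.5628 -0.1067  0.062 ]] [[ 0.5648 -0.1075  0.05  ]]
dark [414.5 198.9] [407 191  17  17  82] [[ 0.5499 -0.2937  0.062 ]] [[ 0.5517 -0.2968  0.05  ]]
dark [415.5 198.6] [412 195   8   9  60] [[ 0.5507 -0.2963  0.062 ]] [[ 0.5526 -0.2995  0.05  ]]
dark [319.5 216.8] [312 208  15  18  64] [[ 0.4993 -0.0489  0.062 ]] [[ 0.5005 -0.0489  0.05  ]]
dark [435.3 241.3] [428 233  17  17  98] [[ 0.4415 -0.3446  0.062 ]] [[ 0.442  -0.3484  0.05  ]]
dark [436.5 241.1] [432 237  10   9  62] [[ 0.4421 -0.3477  0.062 ]] [[ 0.4426 -0.3515  0.05  ]]
orange [(array([391. , 241.4]), np.int32(95), array([[ 0.4399, -0.2343,  0.05  ]])), (array([391.7, 241.1]), np.int32(63), array([[ 0.4407, -0.2361,  0.05  ]]))]
yel (array([266.9, 207.1]), array([255, 195,  25,  25, 251], dtype=int32)) [[0.5267 0.0922 0.026 ]]
red (array([162.2, 203. ]), array([122, 184,  89,  40, 411], dtype=int32))
```

View pics/c1.png

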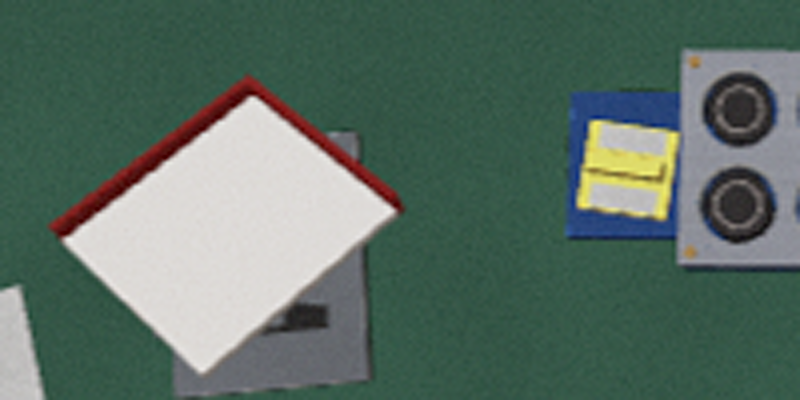

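```bash
python3 - <<'E'
from h import *
from scipy.optimize import least_squares
c=camera("top"); im=c["color"]; hsv=cv2.cvtColor(im,cv2.COLOR_RGB2HSV)
# case: grey cover
g=(hsv[...,1]<60)&(hsv[...,2]>90); g[:170]=0; g[245:]=0; g[:,:265]=0; g[:,375:]=0
pts=np.argwhere(g)[:,::-1]; W=plane(c,pts,.062)[:,:2].astype(np.float32)
print("cover",cv2.minAreaRect(cv2.convexHull(W)))
d=im.max(2)<75; 
cs=cv2.HoughCircles(cv2.resize(cv2.cvtColor(im[165:265,260:460],cv2.COLOR_RGB2GRAY),None,fx=4,fy=4,interpolation=cv2.INTER_CUBIC),cv2.HOUGH_GRADIENT,1,60,param1=100,param2=20,minRadius=28,maxRadius=45)[0]
for u,v,r in cs:
    p=((u+.5)/4-.5+260,(v+.5)/4-.5+165); print(np.round(p,1),r/4,plane(c,p,.062)[0].round(4),plane(c,p,.05)[0].round(4))
# slope
px=np.array([(255,95),(63,240),(398,210),(203,375)])/4.+[109.6,164.6]
def frame(q):
    yaw=q[2]; t=np.radians(28) # downhill along direction yaw
    dn=np.array([np.cos(yaw),np.sin(yaw),0]); up=-dn*np.cos(t)+np.array([0,0,np.sin(t)]); l=np.array([-np.sin(yaw),np.cos(yaw),0])
    X=(up+l)/2**.5; Y=(up-l)/2**.5; return np.array([q[0],q[1],.022]),X,Y
def res(q):
    o,X,Y=frame(q); return (proj(c,[o,o+.15*X,o+.15*Y,o+.15*(X+Y)])-px).ravel()
s=least_squares(res,[.57,.34,0.]); print("slope",s.x,s.fun.round(1)); print(frame(s.x), np.cross(*frame(s.x)[1:]))
# tag top faces: corners at z ~.026
tp=np.array([(592,120),(678,130),(667,220),(577,208)])/4.+[109.6,164.6]; T=plane(c,tp,.026)
print("tag",T.mean(0),np.degrees(np.arctan2(*(T[0]-T[1])[[1,0]])),np.linalg.norm(T[0]-T[1]))
E
```

```text
cover ((0.5328155159950256, -0.026658259332180023), (0.1407431662082672, 0.2388511300086975), 0.9442014694213867)
[318.5 192.2] 9.275 [ 0.5632 -0.0452  0.062 ] [ 0.5652 -0.0452  0.05  ]
[318.2 216. ] 9.5 [ 0.5013 -0.0456  0.062 ] [ 0.5026 -0.0456  0.05  ]
[294.5 191.8] 9.3 [0.5635 0.017  0.062 ] [0.5655 0.0178 0.05  ]
[293.8 215.8] 9.6 [0.5009 0.0174 0.062 ] [0.5021 0.0182 0.05  ]
[391.8 241. ] 8.45 [ 0.4404 -0.2338  0.062 ] [ 0.4409 -0.2362  0.05  ]
[342.2 192.2] 9.25 [ 0.5642 -0.1068  0.062 ] [ 0.5663 -0.1076  0.05  ]
[341.8 216.2] 9.625 [ 0.5017 -0.106   0.062 ] [ 0.5029 -0.1068  0.05  ]
[436.5 242.5] 7.225 [ 0.4386 -0.3476  0.062 ] [ 0.439  -0.3514  0.05  ]
[415.8 197.5] 7.2 [ 0.5536 -0.297   0.062 ] [ 0.5555 -0.3002  0.05  ]
slope [0.57437028 0.34781194 0.10750594] [ 0.  -0.1  0.1  0.1 -0.1  0.1 -0.  -0.1]
(array([0.57437028, 0.34781194, 0.022     ]), array([-0.69660563,  0.63603366,  0.33196653]), array([-0.54486197, -0.77001536,  0.33196653])) [0.46676121 0.05037382 0.88294759]
tag [0.52715277 0.09271857 0.026     ] 84.25064866668575 0.05832820919476263
```

```bash
cat >> h.py <<'E'
from scipy.spatial.transform import Slerp
def plan(p,rot,n,start=None):  # rows from present (or start) pose; straight line
    o=get_obs(); p0,r0=start or (o["position"],R.from_quat(o["ee_rot"])); p=np.array(p); s=Slerp([0,1],R.concatenate([r0,rot])); q=r0; pos=np.array(p0)
    for i in range(1,n+1):
        d=(q.inv().apply(p0+(p-p0)*i/n-pos)*1e3).round(0); t=s(i/n); a=(q.inv()*t).as_rotvec(degrees=True).round(1)
        pos=pos+q.apply(d)/1e3; q=q*R.from_rotvec(a,degrees=True); print(*d.astype(int),*a)
    print("end",pos.round(4))
E
python3 -c "
from h import *
plan((.5325,-.0449,.25),down(0),20)"
```

```text
-26 -24 0 -0.0 0.0 3.5
-27 -23 -1 -0.0 0.0 3.5
-29 -21 0 -0.0 0.0 3.5
-29 -19 -1 -0.0 0.0 3.5
-31 -18 0 -0.0 0.0 3.5
-32 -15 0 -0.0 0.0 3.6
-33 -13 -1 -0.0 0.0 3.5
-34 -12 0 -0.0 0.0 3.5
-34 -9 0 -0.0 0.0 3.5
-35 -7 -1 -0.0 0.0 3.5
-35 -5 0 -0.0 0.0 3.5
-35 -3 -1 -0.0 0.0 3.5
-36 -1 0 -0.0 0.0 3.5
-35 1 0 -0.0 0.0 3.5
-35 4 -1 -0.0 0.0 3.5
-35 6 0 -0.0 0.0 3.6
-35 8 -1 -0.0 0.0 3.5
-34 10 0 -0.0 0.0 3.5
-33 12 0 -0.0 0.0 3.5
-33 14 -1 -0.0 0.0 3.5
end [ 0.5327 -0.0449  0.2502]
```

Emit:
apply_moves(
  rows=[
    {"x": -26,"y": -24,"az": 3.5,"gripper": 1},
    {"x": -27,"y": -23,"z": -1,"az": 3.5},
    {"x": -29,"y": -21,"az": 3.5},
    {"x": -29,"y": -19,"z": -1,"az": 3.5},
    {"x": -31,"y": -18,"az": 3.5},
  ],
  newtons=40,
)

```text
invalid input at $.rows[0]: expected keys x, y, z, ax, ay, az, gripper
```

Emit:
apply_moves(
  rows=[
    {"x": -32,"y": -15,"az": 3.5},
    {"x": -33,"y": -13,"z": -1,"az": 3.5},
    {"x": -34,"y": -12,"az": 3.5},
    {"x": -34,"y": -9,"az": 3.5},
    {"x": -35,"y": -7,"z": -1,"az": 3.5},
  ],
)

```text
invalid input at $.rows[0]: expected keys x, y, z, ax, ay, az, gripper
```

Emit:
apply_moves(
  rows=[
    {"x": -35,"y": -5,"az": 3.5},
    {"x": -35,"y": -3,"z": -1,"az": 3.5},
    {"x": -36,"y": -1,"az": 3.5},
    {"x": -35,"y": 1,"az": 3.5},
    {"x": -35,"y": 4,"z": -1,"az": 3.5},
  ],
)

```text
invalid input at $.rows[0]: expected keys x, y, z, ax, ay, az, gripper
```

Emit:
apply_moves(
  rows=[
    {"x": -35,"y": 6,"az": 3.5},
    {"x": -35,"y": 8,"z": -1,"az": 3.5},
    {"x": -34,"y": 10,"az": 3.5},
    {"x": -33,"y": 12,"az": 3.5},
    {"x": -33,"y": 14,"az": 3.5},
  ],
)

```text
invalid input at $.rows[0]: expected keys x, y, z, ax, ay, az, gripper
```

All keys are needed in every row.

Emit:
apply_moves(
  rows=[
    {"x": -26,"y": -24,"z": 0,"ax": 0,"ay": 0,"az": 3.5,"gripper": 1},
    {"x": -27,"y": -23,"z": -1,"ax": 0,"ay": 0,"az": 3.5,"gripper": 1},
    {"x": -29,"y": -21,"z": 0,"ax": 0,"ay": 0,"az": 3.5,"gripper": 1},
    {"x": -29,"y": -19,"z": -1,"ax": 0,"ay": 0,"az": 3.5,"gripper": 1},
    {"x": -31,"y": -18,"z": 0,"ax": 0,"ay": 0,"az": 3.5,"gripper": 1},
  ],
  newtons=40,
)

```text
clock: 0.62
position: [0.2919, 0.4282, 0.2443]
ee_rot: [0.321, 0.947, 0.0, -0.0]
ft_force: [1.3, -0.5, 0.8]
grip_width: 0.3
grasp_force: 0.0
```

Emit:
apply_moves(
  rows=[
    {"x": -32,"y": -15,"z": 0,"ax": 0,"ay": 0,"az": 3.5,"gripper": 1},
    {"x": -33,"y": -13,"z": -1,"ax": 0,"ay": 0,"az": 3.5,"gripper": 1},
    {"x": -34,"y": -12,"z": 0,"ax": 0,"ay": 0,"az": 3.5,"gripper": 1},
    {"x": -34,"y": -9,"z": 0,"ax": 0,"ay": 0,"az": 3.5,"gripper": 1},
    {"x": -35,"y": -7,"z": -1,"ax": 0,"ay": 0,"az": 3.5,"gripper": 1},
  ],
)

```text
clock: 1.03
position: [0.3731, 0.27, 0.2462]
ee_rot: [0.462, 0.887, 0.0, -0.0]
ft_force: [0.2, 0.1, 0.4]
grip_width: 0.0
grasp_force: 0.0
```

Emit:
apply_moves(
  rows=[
    {"x": -35,"y": -5,"z": 0,"ax": 0,"ay": 0,"az": 3.5,"gripper": 1},
    {"x": -35,"y": -3,"z": -1,"ax": 0,"ay": 0,"az": 3.5,"gripper": 1},
    {"x": -36,"y": -1,"z": 0,"ax": 0,"ay": 0,"az": 3.5,"gripper": 1},
    {"x": -35,"y": 1,"z": 0,"ax": 0,"ay": 0,"az": 3.5,"gripper": 1},
    {"x": -35,"y": 4,"z": -1,"ax": 0,"ay": 0,"az": 3.5,"gripper": 1},
  ],
)

```text
clock: 1.45
position: [0.453, 0.1123, 0.2483]
ee_rot: [0.591, 0.807, 0.0, -0.0]
ft_force: [0.4, 0.7, -1.1]
grip_width: -0.001
grasp_force: 0.0
```

Emit:
apply_moves(
  rows=[
    {"x": -35,"y": 6,"z": 0,"ax": 0,"ay": 0,"az": 3.5,"gripper": 1},
    {"x": -35,"y": 8,"z": -1,"ax": 0,"ay": 0,"az": 3.5,"gripper": 1},
    {"x": -34,"y": 10,"z": 0,"ax": 0,"ay": 0,"az": 3.5,"gripper": 1},
    {"x": -33,"y": 12,"z": 0,"ax": 0,"ay": 0,"az": 3.5,"gripper": 1},
    {"x": -33,"y": 14,"z": 0,"ax": 0,"ay": 0,"az": 3.5,"gripper": 1},
  ],
)

```text
clock: 1.87
position: [0.5342, -0.0457, 0.2495]
ee_rot: [0.707, 0.707, 0.0, 0.0]
ft_force: [0.9, 1.1, 0.2]
grip_width: 0.005
grasp_force: 0.0
```

```bash
python3 - <<'E'
from h import *
c=camera("wrist"); cv2.imwrite("pics/w1.png",c["color"][...,::-1])
print(c["fov_y"],ray(c,(320,200)))
Wc=np.array([.5325,-.0449]); 
w=[(-31,-62),(-31,0),(-31,62),(31,-62),(31,0),(31,62)]
print(proj(c,[[Wc[0]+a/1e3-.005*b/1e3,Wc[1]+b/1e3,.062] for a,b in w]).round(1))
g=cv2.GaussianBlur(cv2.cvtColor(c["color"],cv2.COLOR_RGB2GRAY),(5,5),0)
cs=cv2.HoughCircles(g,cv2.HOUGH_GRADIENT,1,40,param1=100,param2=30,minRadius=20,maxRadius=80)
if cs is not None:
  for u,v,r in cs[0]: print(u,v,r,plane(c,(u,v),.062)[0].round(4))
E
```

```text
65.70754547166767 (array([0.53411297, 0.02463154, 0.38109964]), array([[ 0.00156845, -0.28815768, -0.95760532]]))
[[290.4 230.7]
 [288.5 175.9]
 [286.5 114.9]
 [346.3 230.7]
 [347.5 175.9]
 [348.7 114.9]]
291.5 179.5 22.1 [ 0.5045 -0.0488  0.062 ]
288.5 119.5 23.5 [0.5031 0.0126 0.062 ]
351.5 120.5 24.3 [0.5661 0.0117 0.062 ]
350.5 180.5 21.7 [ 0.5668 -0.0499  0.062 ]
```

View pics/w1.png

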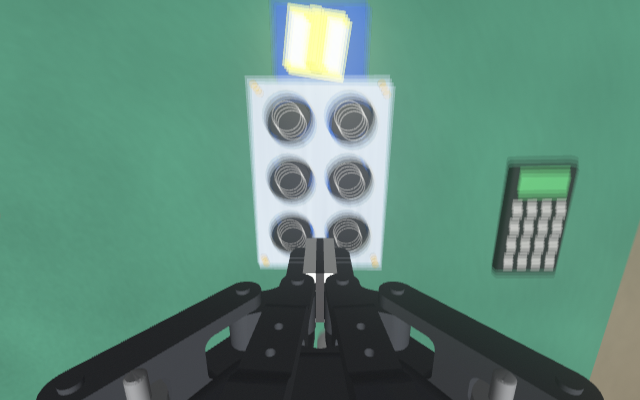

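```bash
cat > w.py <<'E'
from h import *
for k in range(3):
    c=camera("wrist")
g=cv2.GaussianBlur(cv2.cvtColor(c["color"],cv2.COLOR_RGB2GRAY),(5,5),0)
print(get_obs()["position"])
import sys
z=float(sys.argv[1])
cs=cv2.HoughCircles(g,cv2.HOUGH_GRADIENT,1,40,param1=100,param2=30,minRadius=15,maxRadius=60)
if cs is not None:
  for u,v,r in cs[0]: print(u,v,r,plane(c,(u,v),z)[0].round(4))
E
python3 w.py .062; python3 - <<'E'
from h import *
c=camera("top"); im=c["color"]
# check bias: fingertip location seen by top? print wrist cover corners instead
c=camera("wrist"); hsv=cv2.cvtColor(c["color"],cv2.COLOR_RGB2HSV)
g=cv2.inRange(hsv,(0,0,150),(179,70,255)); g[235:]=0; g[:,:230]=0; g[:,410:]=0;g[:65]=0
W=plane(c,np.argwhere(g)[:,::-1],.062)[:,:2].astype(np.float32)
print(cv2.minAreaRect(W),W.min(0),W.max(0)); print(get_obs()["ft_force"])
E
```

```text
[ 0.53362947 -0.04496121  0.2489548 ]
288.5 173.5 22.5 [ 0.5013 -0.0439  0.062 ]
348.5 111.5 25.2 [0.5627 0.0185 0.062 ]
286.5 112.5 24.9 [0.5012 0.0177 0.062 ]
347.5 173.5 23.6 [ 0.5631 -0.0441  0.062 ]
346.5 226.5 21.6 [ 0.5634 -0.1036  0.062 ]
290.5 227.5 21.2 [ 0.5016 -0.1047  0.062 ]
((0.5318230390548706, -0.021822847425937653), (0.14063727855682373, 0.17373579740524292), 0.30008378624916077) [ 0.461182   -0.10889491] [0.60242033 0.06511635]
[ 0.78142731 -0.91958401 -0.26334095]
```

Emit:
apply_moves(
  rows=[
    {"x": 0,"y": 15,"z": 40,"ax": 0,"ay": 0,"az": 0,"gripper": 1},
    {"x": 1,"y": 15,"z": 40,"ax": 0,"ay": 0,"az": 0,"gripper": 1},
    {"x": 0,"y": 0,"z": 40,"ax": 0,"ay": 0,"az": 0,"gripper": 1},
    {"x": 0,"y": 0,"z": 40,"ax": 0,"ay": 0,"az": 0,"gripper": 1},
    {"x": 0,"y": 0,"z": 10,"ax": 0,"ay": 0,"az": 0,"gripper": 1},
  ],
)

```text
clock: 2.58
position: [0.5592, -0.0411, 0.0756]
ee_rot: [0.705, 0.709, -0.003, -0.003]
ft_force: [-1.0, -0.4, -0.8]
grip_width: 0.0
grasp_force: 0.0
```

Emit:
apply_moves(
  rows=[
    {"x": 0,"y": 0,"z": 2,"ax": 0,"ay": 0,"az": 0,"gripper": 1},
    {"x": 0,"y": 0,"z": 2,"ax": 0,"ay": 0,"az": 0,"gripper": 1},
    {"x": 0,"y": 0,"z": 2,"ax": 0,"ay": 0,"az": 0,"gripper": 1},
    {"x": 0,"y": 0,"z": 2,"ax": 0,"ay": 0,"az": 0,"gripper": 1},
  ],
)

```text
clock: 2.92
position: [0.5645, -0.0428, 0.0756]
ee_rot: [0.706, 0.708, 0.002, 0.001]
ft_force: [0.5, -0.0, 0.8]
grip_width: -0.004
grasp_force: 0.0
```

```bash
python3 -c "
from h import *
for k in range(4):
    camera('top');o=get_obs();print(o['clock'],o['position'].round(4),o['ft_force'].round(1),o['ee_rot'].round(3))"
```

```text
2.9667 [ 0.564  -0.0429  0.0748] [ 0.  -0.1 -1.3] [0.706 0.708 0.001 0.001]
3.0167 [ 0.5638 -0.0429  0.0746] [-0.1 -0.9  0.8] [0.706 0.708 0.001 0.001]
3.0667 [ 0.5636 -0.043   0.0744] [ 0.8 -0.6 -0.4] [0.706 0.708 0.001 0.   ]
3.1167 [ 0.5635 -0.043   0.0742] [-0.3 -0.3  0.3] [0.706 0.708 0.001 0.   ]
```

Emit:
apply_moves(
  rows=[
    {"x": 0,"y": 0,"z": 2,"ax": 0,"ay": 0,"az": 0,"gripper": 1},
    {"x": 0,"y": 0,"z": 2,"ax": 0,"ay": 0,"az": 0,"gripper": 1},
    {"x": 0,"y": 0,"z": 0,"ax": 0,"ay": 0,"az": 0,"gripper": 1},
  ],
)

```text
clock: 3.37
position: [0.5638, -0.0431, 0.073]
ee_rot: [0.706, 0.708, 0.001, -0.0]
ft_force: [-16.6, 2.0, 40.8]
grip_width: -0.002
grasp_force: 20.5
```

Emit:
apply_moves(
  rows=[
    {"x": 0,"y": 0,"z": 2,"ax": 0,"ay": 0,"az": 0,"gripper": 1},
    {"x": 0,"y": 0,"z": 2,"ax": 0,"ay": 0,"az": 0,"gripper": 1},
    {"x": 0,"y": 0,"z": 0,"ax": 0,"ay": 0,"az": 0,"gripper": 1},
  ],
)

```text
clock: 3.62
position: [0.564, -0.0431, 0.0727]
ee_rot: [0.706, 0.708, 0.002, -0.001]
ft_force: [-37.1, 3.7, 87.3]
grip_width: 0.002
grasp_force: 43.6
```

Emit:
apply_moves(
  rows=[
    {"x": 0,"y": 0,"z": -18,"ax": 0,"ay": 0,"az": 0,"gripper": 1},
    {"x": 0,"y": -31,"z": 0,"ax": 0,"ay": 0,"az": 0,"gripper": 1},
    {"x": 0,"y": -31,"z": 0,"ax": 0,"ay": 0,"az": 0,"gripper": 1},
    {"x": 0,"y": 0,"z": 8,"ax": 0,"ay": 0,"az": 0,"gripper": 1},
    {"x": 0,"y": 0,"z": 4,"ax": 0,"ay": 0,"az": 0,"gripper": 1},
  ],
)

```text
clock: 4.03
position: [0.4991, -0.0432, 0.0726]
ee_rot: [0.706, 0.708, -0.0, -0.002]
ft_force: [-45.1, 1.5, 98.6]
grip_width: 0.001
grasp_force: 49.7
```

Emit:
apply_moves(
  rows=[
    {"x": 0,"y": 0,"z": 1,"ax": 0,"ay": 0,"az": 0,"gripper": 1},
    {"x": 0,"y": 0,"z": 1,"ax": 0,"ay": 0,"az": 0,"gripper": 1},
    {"x": 0,"y": 0,"z": 0,"ax": 0,"ay": 0,"az": 0,"gripper": 1},
  ],
)

```text
clock: 4.28
position: [0.4991, -0.0433, 0.0728]
ee_rot: [0.706, 0.708, -0.001, -0.004]
ft_force: [-39.4, 1.9, 73.8]
grip_width: 0.002
grasp_force: 37.0
```

Emit:
apply_moves(
  rows=[
    {"x": 0,"y": 0,"z": -14,"ax": 0,"ay": 0,"az": 0,"gripper": 1},
    {"x": 31,"y": 0,"z": 0,"ax": 0,"ay": 0,"az": 0,"gripper": 1},
    {"x": 31,"y": 0,"z": 0,"ax": 0,"ay": 0,"az": 0,"gripper": 1},
    {"x": 0,"y": 0,"z": 8,"ax": 0,"ay": 0,"az": 0,"gripper": 1},
    {"x": 0,"y": 0,"z": 4,"ax": 0,"ay": 0,"az": 0,"gripper": 1},
  ],
)

```text
clock: 4.7
position: [0.5021, 0.0226, 0.0727]
ee_rot: [0.704, 0.71, 0.002, -0.001]
ft_force: [-31.2, 10.7, 81.6]
grip_width: 0.001
grasp_force: 40.5
```

Emit:
apply_moves(
  rows=[
    {"x": 0,"y": 0,"z": 1,"ax": 0,"ay": 0,"az": 0,"gripper": 1},
    {"x": 0,"y": 0,"z": 1,"ax": 0,"ay": 0,"az": 0,"gripper": 1},
    {"x": 0,"y": 0,"z": 0,"ax": 0,"ay": 0,"az": 0,"gripper": 1},
  ],
)

```text
clock: 4.95
position: [0.5021, 0.0226, 0.0729]
ee_rot: [0.705, 0.709, 0.003, -0.002]
ft_force: [-21.9, 14.3, 52.3]
grip_width: 0.001
grasp_force: 26.2
```

Emit:
apply_moves(
  rows=[
    {"x": 0,"y": 0,"z": -14,"ax": 0,"ay": 0,"az": 0,"gripper": 1},
    {"x": 0,"y": 31,"z": 0,"ax": 0,"ay": 0,"az": 0,"gripper": 1},
    {"x": 0,"y": 31,"z": 0,"ax": 0,"ay": 0,"az": 0,"gripper": 1},
    {"x": 0,"y": 0,"z": 8,"ax": 0,"ay": 0,"az": 0,"gripper": 1},
    {"x": 0,"y": 0,"z": 4,"ax": 0,"ay": 0,"az": 0,"gripper": 1},
  ],
)

```text
clock: 5.37
position: [0.5645, 0.0181, 0.0707]
ee_rot: [0.706, 0.708, 0.0, 0.001]
ft_force: [4.2, -0.0, 3.4]
grip_width: 0.003
grasp_force: 2.5
```

Emit:
apply_moves(
  rows=[
    {"x": 0,"y": 0,"z": 1,"ax": 0,"ay": 0,"az": 0,"gripper": 1},
    {"x": 0,"y": 0,"z": 1,"ax": 0,"ay": 0,"az": 0,"gripper": 1},
    {"x": 0,"y": 0,"z": 0,"ax": 0,"ay": 0,"az": 0,"gripper": 1},
  ],
)

```text
clock: 5.62
position: [0.5626, 0.0184, 0.0695]
ee_rot: [0.706, 0.708, 0.0, 0.0]
ft_force: [1.9, -1.2, 3.5]
grip_width: -0.003
grasp_force: 1.2
```

Emit:
apply_moves(
  rows=[
    {"x": 0,"y": 0,"z": -14,"ax": 0,"ay": 0,"az": 0,"gripper": 1},
    {"x": -41,"y": 0,"z": 0,"ax": 0,"ay": 0,"az": 0,"gripper": 1},
    {"x": -41,"y": 0,"z": 0,"ax": 0,"ay": 0,"az": 0,"gripper": 1},
    {"x": -41,"y": 0,"z": 0,"ax": 0,"ay": 0,"az": 0,"gripper": 1},
    {"x": 0,"y": 0,"z": 6,"ax": 0,"ay": 0,"az": 0,"gripper": 1},
  ],
)

```text
clock: 6.03
position: [0.5613, -0.1138, 0.0786]
ee_rot: [0.71, 0.705, -0.001, 0.002]
ft_force: [-0.1, -1.8, -0.0]
grip_width: 0.004
grasp_force: 0.0
```

Emit:
apply_moves(
  rows=[
    {"x": 0,"y": 0,"z": 2,"ax": 0,"ay": 0,"az": 0,"gripper": 1},
    {"x": 0,"y": 0,"z": 2,"ax": 0,"ay": 0,"az": 0,"gripper": 1},
    {"x": 0,"y": 0,"z": 2,"ax": 0,"ay": 0,"az": 0,"gripper": 1},
    {"x": 0,"y": 0,"z": 1,"ax": 0,"ay": 0,"az": 0,"gripper": 1},
    {"x": 0,"y": 0,"z": 0,"ax": 0,"ay": 0,"az": 0,"gripper": 1},
  ],
)

```text
clock: 6.45
position: [0.5622, -0.1041, 0.073]
ee_rot: [0.706, 0.708, -0.0, -0.001]
ft_force: [-18.6, -2.6, 38.2]
grip_width: 0.0
grasp_force: 19.4
```

Emit:
apply_moves(
  rows=[
    {"x": 0,"y": 0,"z": -40,"ax": 0,"ay": 0,"az": 0,"gripper": 0},
    {"x": -20,"y": 0,"z": -36,"ax": 0,"ay": 0,"az": 0,"gripper": 0},
    {"x": -35,"y": -2,"z": -20,"ax": 0,"ay": 0,"az": 0,"gripper": 0},
    {"x": -35,"y": -2,"z": -20,"ax": 0,"ay": 0,"az": 0,"gripper": 0},
    {"x": -35,"y": -2,"z": -14,"ax": 0,"ay": 0,"az": 0,"gripper": 0},
  ],
)

```text
clock: 6.87
position: [0.5582, -0.2281, 0.2025]
ee_rot: [0.704, 0.71, 0.001, 0.0]
ft_force: [1.0, -0.6, -0.2]
grip_width: 0.709
grasp_force: 0.0
```

Emit:
apply_moves(
  rows=[
    {"x": -35,"y": -2,"z": 0,"ax": 0,"ay": 0,"az": 0,"gripper": 0},
    {"x": -20,"y": 0,"z": 0,"ax": 0,"ay": 0,"az": 0,"gripper": 0},
    {"x": -14,"y": 0,"z": 0,"ax": 0,"ay": 0,"az": 0,"gripper": 0},
    {"x": 0,"y": 0,"z": 0,"ax": 0,"ay": 0,"az": 0,"gripper": 0},
    {"x": 0,"y": 0,"z": 0,"ax": 0,"ay": 0,"az": 0,"gripper": 0},
  ],
)

```text
clock: 7.28
position: [0.556, -0.2967, 0.1998]
ee_rot: [0.706, 0.709, 0.0, -0.001]
ft_force: [-0.0, -0.2, -0.4]
grip_width: 1.002
grasp_force: 0.0
```

```bash
python3 w.py .05; python3 -c "
from h import *
c=camera('wrist');cv2.imwrite('pics/w2.png',c['color'][...,::-1]);print(proj(c,[[.554,-.3,.05],[.441,-.351,.05],[.441,-.236,.05]]))"
```

```text
[ 0.55648658 -0.29573851  0.19998713]
314.5 188.5 22.7 [ 0.5516 -0.2986  0.05  ]
202.5 241.5 16.6 [ 0.4409 -0.3533  0.05  ]
186.5 120.5 25.2 [ 0.4385 -0.2372  0.05  ]
[[317.0117238  189.80250965]
 [202.29570592 239.13772537]
 [189.18904622 118.90852827]]
```

View pics/w2.png

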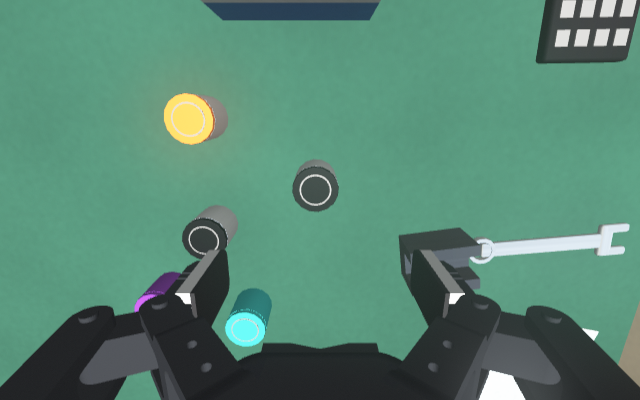

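Emit:
apply_moves(
  rows=[
    {"x": -3,"y": -4,"z": 30,"ax": 0,"ay": 0,"az": 0,"gripper": 0},
    {"x": 0,"y": 0,"z": 40,"ax": 0,"ay": 0,"az": 0,"gripper": 0},
    {"x": 0,"y": 0,"z": 40,"ax": 0,"ay": 0,"az": 0,"gripper": 0},
    {"x": 0,"y": 0,"z": 36,"ax": 0,"ay": 0,"az": 0,"gripper": 0},
    {"x": 0,"y": 0,"z": 20,"ax": 0,"ay": 0,"az": 0,"gripper": 0},
  ],
)

```text
clock: 7.9
position: [0.5504, -0.2985, 0.0301]
ee_rot: [0.705, 0.709, -0.001, -0.002]
ft_force: [0.2, 0.4, -1.1]
grip_width: 0.998
grasp_force: 0.0
```

Emit:
apply_moves(
  rows=[
    {"x": 0,"y": 0,"z": 0,"ax": 0,"ay": 0,"az": 0,"gripper": 0},
    {"x": 0,"y": 0,"z": 0,"ax": 0,"ay": 0,"az": 0,"gripper": 1},
    {"x": 0,"y": 0,"z": 0,"ax": 0,"ay": 0,"az": 0,"gripper": 1},
    {"x": 0,"y": 0,"z": 0,"ax": 0,"ay": 0,"az": 0,"gripper": 1},
    {"x": 0,"y": 0,"z": 0,"ax": 0,"ay": 0,"az": 0,"gripper": 1},
  ],
  newtons=40,
)

```text
clock: 8.32
position: [0.5531, -0.3016, 0.0366]
ee_rot: [0.706, 0.708, 0.001, 0.001]
ft_force: [-2.3, 2.5, 8.0]
grip_width: 0.496
grasp_force: 39.4
```

```bash
python3 -c "
from h import *
o=get_obs();print(o['position'],o['ee_rot'],o['grip_width'],o['grasp_force'])
for p in [(.5018,-.1064),(.5632,.0177)]: print(delta((*p,.034+.07),down(.004)))"
```

```text
[ 0.55308754 -0.30155508  0.03661799] [0.70586769 0.70834175 0.00087606 0.00141545] 0.4957114325129955 39.41451944410801
(array([195.3, -50.4, -67.7]), array([ 0.19,  0.04, -0.03]))
(array([319.2,  11.4, -67.6]), array([ 0.19,  0.04, -0.03]))
```

Emit:
apply_moves(
  rows=[
    {"x": 0,"y": 0,"z": -40,"ax": 0,"ay": 0,"az": 0,"gripper": 1},
    {"x": 0,"y": 0,"z": -40,"ax": 0,"ay": 0,"az": 0,"gripper": 1},
    {"x": 30,"y": -8,"z": -10,"ax": 0,"ay": 0,"az": 0,"gripper": 1},
    {"x": 35,"y": -9,"z": 0,"ax": 0,"ay": 0,"az": 0,"gripper": 1},
    {"x": 35,"y": -9,"z": 0,"ax": 0,"ay": 0,"az": 0,"gripper": 1},
  ],
)

```text
clock: 8.73
position: [0.5258, -0.2011, 0.1263]
ee_rot: [0.707, 0.708, 0.001, 0.001]
ft_force: [1.0, 0.9, -0.5]
grip_width: 0.498
grasp_force: 41.7
```

Emit:
apply_moves(
  rows=[
    {"x": 35,"y": -9,"z": 0,"ax": 0,"ay": 0,"az": 0,"gripper": 1},
    {"x": 30,"y": -8,"z": 0,"ax": 0,"ay": 0,"az": 0,"gripper": 1},
    {"x": 30,"y": -7,"z": 0,"ax": 0,"ay": 0,"az": 0,"gripper": 1},
    {"x": 0,"y": 0,"z": 0,"ax": 0,"ay": 0,"az": 0,"gripper": 1},
    {"x": 0,"y": 0,"z": 0,"ax": 0,"ay": 0,"az": 0,"gripper": 1},
  ],
)

```text
clock: 9.15
position: [0.5015, -0.1044, 0.1253]
ee_rot: [0.705, 0.709, 0.001, 0.0]
ft_force: [0.4, 0.1, -1.5]
grip_width: 0.502
grasp_force: 41.7
```

```bash
python3 w.py .134; python3 -c "
from h import *
c=camera('wrist');cv2.imwrite('pics/w3.png',c['color'][...,::-1]);o=get_obs();p=o['position'];print(proj(c,[[p[0],p[1],p[2]+.016]]),proj(c,[[.5018,-.1064,.062],[.4708,-.107,.062]]));print(delta((.5018,-.1064,.1),down(.004)),o['grip_width'],o['ft_force'])"
```

```text
[ 0.50147315 -0.10751252  0.12491719]
318.5 122.5 21.6 [ 0.501  -0.0424  0.134 ]
318.5 269.5 46.9 [ 0.5011 -0.1058  0.134 ]
421.5 118.5 39.0 [ 0.5406 -0.0408  0.134 ]
409.5 212.5 37.3 [ 0.5392 -0.079   0.134 ]
418.5 3.5 54.3 [ 0.5358 -0.002   0.134 ]
318.5 11.5 26.2 [ 0.5009 -0.0045  0.134 ]
319.5 216.5 35.8 [ 0.5015 -0.0809  0.134 ]
[[319.41398519 280.61634468]] [[319.9886962  215.33990885]
 [273.45834012 216.14285725]]
(array([ 1.2,  0.4, 24.7]), array([ 0.05,  0.02, -0.15])) 0.49950863707066445 [-0.45549997 -0.34116619 -2.08582314]
```

View pics/w3.png

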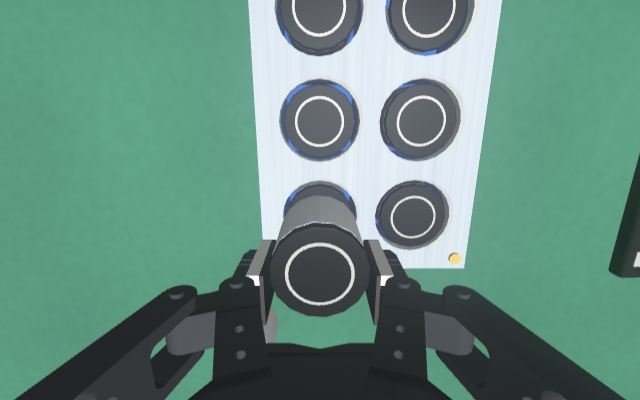

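Emit:
apply_moves(
  rows=[
    {"x": -3,"y": 1,"z": 8,"ax": 0,"ay": 0,"az": 0,"gripper": 1},
    {"x": 0,"y": 0,"z": 8,"ax": 0,"ay": 0,"az": 0,"gripper": 1},
    {"x": 0,"y": 0,"z": 5,"ax": 0,"ay": 0,"az": 0,"gripper": 1},
    {"x": 0,"y": 0,"z": 0,"ax": 0,"ay": 0,"az": 0,"gripper": 1},
    {"x": 0,"y": 0,"z": 0,"ax": 0,"ay": 0,"az": 0,"gripper": 1},
  ],
  newtons=60,
)

```text
clock: 9.77
position: [0.5017, -0.1095, 0.1026]
ee_rot: [0.706, 0.708, -0.001, -0.0]
ft_force: [0.5, -0.2, -2.0]
grip_width: 0.49
grasp_force: 62.2
```

Emit:
apply_moves(
  rows=[
    {"x": 0,"y": 0,"z": 3,"ax": 0,"ay": 0,"az": 0,"gripper": 1},
    {"x": 0,"y": 0,"z": 3,"ax": 0,"ay": 0,"az": 0,"gripper": 1},
    {"x": 0,"y": 0,"z": 3,"ax": 0,"ay": 0,"az": 0,"gripper": 1},
    {"x": 0,"y": 0,"z": 0,"ax": 0,"ay": 0,"az": 0,"gripper": 1},
  ],
)

```text
clock: 10.1
position: [0.5024, -0.1093, 0.0941]
ee_rot: [0.706, 0.708, 0.0, 0.0]
ft_force: [0.4, 0.3, -2.1]
grip_width: 0.49
grasp_force: 62.4
```

Emit:
apply_moves(
  rows=[
    {"x": 0,"y": 0,"z": 3,"ax": 0,"ay": 0,"az": 0,"gripper": 1},
    {"x": 0,"y": 0,"z": 3,"ax": 0,"ay": 0,"az": 0,"gripper": 1},
    {"x": 0,"y": 0,"z": 0,"ax": 0,"ay": 0,"az": 0,"gripper": 1},
  ],
)

```text
clock: 10.35
position: [0.5022, -0.1093, 0.0879]
ee_rot: [0.706, 0.708, 0.0, 0.0]
ft_force: [-0.1, 0.1, -1.4]
grip_width: 0.493
grasp_force: 62.4
```

Emit:
apply_moves(
  rows=[
    {"x": 0,"y": 0,"z": 3,"ax": 0,"ay": 0,"az": 0,"gripper": 1},
    {"x": 0,"y": 0,"z": 3,"ax": 0,"ay": 0,"az": 0,"gripper": 1},
    {"x": 0,"y": 0,"z": 0,"ax": 0,"ay": 0,"az": 0,"gripper": 1},
  ],
)

```text
clock: 10.6
position: [0.5021, -0.1092, 0.0817]
ee_rot: [0.706, 0.708, -0.0, -0.0]
ft_force: [0.1, 0.5, -1.5]
grip_width: 0.498
grasp_force: 62.4
```

```bash
python3 -c "
from h import *
a=camera('wrist');b=camera('side');o=get_obs();print(o['position'],o['ft_force'])
im=np.vstack([np.pad(cv2.resize(a['color'][150:350,170:470],(600,400)),((0,0),(100,100),(0,0))),cv2.resize(b['color'][165:245,210:530],(800,200),interpolation=cv2.INTER_CUBIC)])
cv2.imwrite('pics/w4.png',im[...,::-1])
p=o['position']
for dz in (.0134,.008,.002): print(dz,proj(a,[p+[0,0,dz],p+[.022,0,dz],p+[-.022,0,dz]]).round(1).tolist())"
```

```text
[ 0.50180739 -0.10924943  0.08183354] [ 0.00780463 -0.13780084 -1.87957656]
0.0134 [[318.9, 277.5], [370.1, 277.6], [267.8, 277.3]]
0.008 [[318.9, 271.1], [368.2, 271.2], [269.7, 270.9]]
0.002 [[319.0, 264.5], [366.2, 264.7], [271.7, 264.4]]
```

View pics/w4.png

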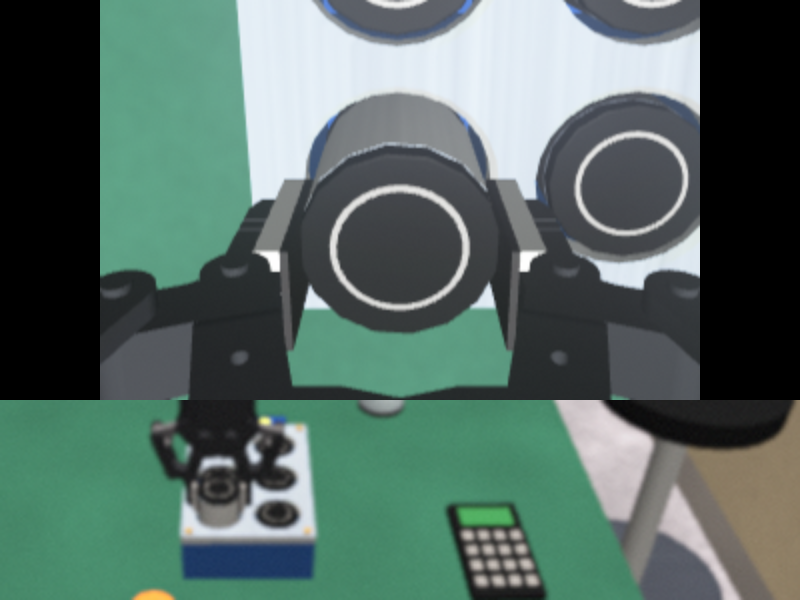

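Emit:
apply_moves(
  rows=[
    {"x": 0,"y": 0,"z": 3,"ax": 0,"ay": 0,"az": 0,"gripper": 1},
    {"x": 0,"y": 0,"z": 3,"ax": 0,"ay": 0,"az": 0,"gripper": 1},
  ],
)

```text
clock: 10.87
position: [0.502, -0.1093, 0.0761]
ee_rot: [0.706, 0.708, 0.0, -0.0]
ft_force: [-1.9, 0.2, 3.9]
grip_width: 0.5
grasp_force: 62.9
```

Emit:
apply_moves(
  rows=[
    {"x": 0,"y": 0,"z": 2,"ax": 0,"ay": 0,"az": 0,"gripper": 1},
    {"x": 0,"y": 0,"z": 1,"ax": 0,"ay": 0,"az": 0,"gripper": 1},
    {"x": 0,"y": 0,"z": 0,"ax": 0,"ay": 0,"az": 0,"gripper": 1},
  ],
)

```text
clock: 11.12
position: [0.502, -0.1093, 0.0729]
ee_rot: [0.706, 0.708, -0.0, -0.0]
ft_force: [-0.5, -0.3, -1.9]
grip_width: 0.493
grasp_force: 62.5
```

Emit:
apply_moves(
  rows=[
    {"x": 0,"y": 0,"z": 0,"ax": 0,"ay": 0,"az": 0,"gripper": 0},
    {"x": 0,"y": 0,"z": 0,"ax": 0,"ay": 0,"az": 0,"gripper": 0},
    {"x": 0,"y": 0,"z": -15,"ax": 0,"ay": 0,"az": 0,"gripper": 0},
    {"x": 0,"y": 0,"z": -20,"ax": 0,"ay": 0,"az": 0,"gripper": 0},
    {"x": 1,"y": 0,"z": -15,"ax": 0,"ay": 0,"az": 0,"gripper": 0.8},
  ],
)

```text
clock: 11.53
position: [0.5023, -0.1087, 0.1243]
ee_rot: [0.706, 0.708, 0.0, 0.0]
ft_force: [1.1, 0.7, 0.7]
grip_width: 0.883
grasp_force: 0.0
```

Emit:
apply_moves(
  rows=[
    {"x": 1,"y": 0,"z": 0,"ax": 0,"ay": 0,"az": 0,"gripper": 1},
    {"x": 0,"y": 0,"z": 0,"ax": 0,"ay": 0,"az": 0,"gripper": 1},
    {"x": 0,"y": 0,"z": 0,"ax": 0,"ay": 0,"az": 0,"gripper": 1},
    {"x": 0,"y": 0,"z": 0,"ax": 0,"ay": 0,"az": 0,"gripper": 1},
    {"x": 0,"y": 0,"z": 0,"ax": 0,"ay": 0,"az": 0,"gripper": 1},
  ],
)

```text
clock: 11.95
position: [0.5017, -0.1073, 0.1225]
ee_rot: [0.706, 0.708, -0.001, -0.0]
ft_force: [-0.8, -0.7, 0.7]
grip_width: 0.145
grasp_force: 0.0
```

Emit:
apply_moves(
  rows=[
    {"x": 0,"y": 0,"z": 15,"ax": 0,"ay": 0,"az": 0,"gripper": 1},
    {"x": 0,"y": 0,"z": 8,"ax": 0,"ay": 0,"az": 0,"gripper": 1},
    {"x": 0,"y": 0,"z": 6,"ax": 0,"ay": 0,"az": 0,"gripper": 1},
    {"x": 0,"y": 0,"z": 5,"ax": 0,"ay": 0,"az": 0,"gripper": 1},
    {"x": 0,"y": 0,"z": 4,"ax": 0,"ay": 0,"az": 0,"gripper": 1},
  ],
)

```text
clock: 12.37
position: [0.5019, -0.1073, 0.0847]
ee_rot: [0.706, 0.708, -0.0, -0.0]
ft_force: [-1.4, 1.1, 3.4]
grip_width: -0.001
grasp_force: 1.9
```

Now press on to home.

Emit:
apply_moves(
  rows=[
    {"x": 0,"y": 0,"z": 4,"ax": 0,"ay": 0,"az": 0,"gripper": 1},
    {"x": 0,"y": 0,"z": 4,"ax": 0,"ay": 0,"az": 0,"gripper": 1},
    {"x": 0,"y": 0,"z": 3,"ax": 0,"ay": 0,"az": 0,"gripper": 1},
    {"x": 0,"y": 0,"z": 2,"ax": 0,"ay": 0,"az": 0,"gripper": 1},
    {"x": 0,"y": 0,"z": 0,"ax": 0,"ay": 0,"az": 0,"gripper": 1},
  ],
)

```text
clock: 12.78
position: [0.5027, -0.1075, 0.0732]
ee_rot: [0.706, 0.708, 0.0, 0.0]
ft_force: [-5.2, 0.2, 14.3]
grip_width: -0.001
grasp_force: 6.9
```

Emit:
apply_moves(
  rows=[
    {"x": 0,"y": 0,"z": 1,"ax": 0,"ay": 0,"az": 0,"gripper": 1},
    {"x": 0,"y": 0,"z": 0,"ax": 0,"ay": 0,"az": 0,"gripper": 1},
  ],
)

```text
clock: 12.95
position: [0.503, -0.1076, 0.0731]
ee_rot: [0.706, 0.708, 0.001, 0.0]
ft_force: [-9.6, 1.4, 24.9]
grip_width: 0.0
grasp_force: 12.6
```

Emit:
apply_moves(
  rows=[
    {"x": 0,"y": 0,"z": -40,"ax": 0,"ay": 0,"az": 0,"gripper": 0.5},
    {"x": -20,"y": -5,"z": -35,"ax": 0,"ay": 0,"az": 0,"gripper": 0},
    {"x": -30,"y": -8,"z": -27,"ax": 0,"ay": 0,"az": 0,"gripper": 0},
    {"x": -38,"y": -9,"z": 0,"ax": 0,"ay": 0,"az": 0,"gripper": 0},
    {"x": -38,"y": -9,"z": 0,"ax": 0,"ay": 0,"az": 0,"gripper": 0},
  ],
)

```text
clock: 13.37
position: [0.4726, -0.2346, 0.1752]
ee_rot: [0.705, 0.709, 0.002, 0.002]
ft_force: [0.3, -0.7, -0.5]
grip_width: 0.706
grasp_force: 0.0
```

Emit:
apply_moves(
  rows=[
    {"x": -38,"y": -9,"z": 0,"ax": 0,"ay": 0,"az": 0,"gripper": 0},
    {"x": -38,"y": -9,"z": 0,"ax": 0,"ay": 0,"az": 0,"gripper": 0},
    {"x": -25,"y": -6,"z": 0,"ax": 0,"ay": 0,"az": 0,"gripper": 0},
    {"x": -16,"y": -4,"z": 0,"ax": 0,"ay": 0,"az": 0,"gripper": 0},
    {"x": 0,"y": 0,"z": 0,"ax": 0,"ay": 0,"az": 0,"gripper": 0},
  ],
)

```text
clock: 13.78
position: [0.4419, -0.3547, 0.1733]
ee_rot: [0.708, 0.706, -0.001, 0.001]
ft_force: [-0.4, 0.1, 0.4]
grip_width: 1.004
grasp_force: 0.0
```

```bash
python3 w.py .05; python3 -c "
from h import *
c=camera('wrist');o=get_obs();p=o['position'];print(p,o['ee_rot'].round(3))
g=cv2.cvtColor(c['color'],cv2.COLOR_RGB2GRAY); q=proj(c,[[.443,-.351,.05]])[0]; print(q)
u,v=q.astype(int); w=c['color'][v-60:v+60,u-60:u+60].max(2)<75
n,l,s,ct=cv2.connectedComponentsWithStats(cv2.morphologyEx(w.astype(np.uint8),cv2.MORPH_CLOSE,np.ones((9,9))))
for i in range(1,n):
  if s[i][4]>300: print(s[i],plane(c,(s[i][0]+s[i][2]/2-.5+u-60,s[i][1]+s[i][3]/2-.5+v-60),.05))"
```

```text
[ 0.44434285 -0.34977867  0.1729379 ]
318.5 193.5 17.4 [ 0.4428 -0.3513  0.05  ]
314.5 43.5 30.0 [ 0.4397 -0.235   0.05  ]
253.5 276.5 18.5 [ 0.3826 -0.4312  0.05  ]
353.5 301.5 21.4 [ 0.4761 -0.4577  0.05  ]
[ 0.44463582 -0.34929429  0.17297941] [ 0.705  0.709  0.    -0.   ]
[318.08820605 194.34794303]
[ 35  56  41  29 394] [[ 0.43863304 -0.35965418  0.05      ]]
```

Emit:
apply_moves(
  rows=[
    {"x": -2,"y": -2,"z": 40,"ax": 0,"ay": 0,"az": 0,"gripper": 0},
    {"x": 0,"y": 0,"z": 40,"ax": 0,"ay": 0,"az": 0,"gripper": 0},
    {"x": 0,"y": 0,"z": 35,"ax": 0,"ay": 0,"az": 0,"gripper": 0},
    {"x": 0,"y": 0,"z": 20,"ax": 0,"ay": 0,"az": 0,"gripper": 0},
    {"x": 0,"y": 0,"z": 0,"ax": 0,"ay": 0,"az": 0,"gripper": 0},
  ],
)

```text
clock: 14.4
position: [0.4405, -0.3492, 0.034]
ee_rot: [0.705, 0.709, -0.001, -0.003]
ft_force: [-0.1, 0.3, -0.4]
grip_width: 1.001
grasp_force: 0.0
```

Emit:
apply_moves(
  rows=[
    {"x": 0,"y": 0,"z": 0,"ax": 0,"ay": 0,"az": 0,"gripper": 0},
    {"x": 0,"y": 0,"z": 0,"ax": 0,"ay": 0,"az": 0,"gripper": 1},
    {"x": 0,"y": 0,"z": 0,"ax": 0,"ay": 0,"az": 0,"gripper": 1},
    {"x": 0,"y": 0,"z": 0,"ax": 0,"ay": 0,"az": 0,"gripper": 1},
    {"x": 0,"y": 0,"z": 0,"ax": 0,"ay": 0,"az": 0,"gripper": 1},
  ],
  newtons=60,
)

```text
clock: 14.82
position: [0.4428, -0.3529, 0.0399]
ee_rot: [0.706, 0.708, 0.001, 0.001]
ft_force: [-3.9, 4.3, 14.1]
grip_width: 0.489
grasp_force: 58.6
```

Emit:
apply_moves(
  rows=[
    {"x": 0,"y": 0,"z": -30,"ax": 0,"ay": 0,"az": 0,"gripper": 1},
    {"x": 0,"y": 0,"z": -40,"ax": 0,"ay": 0,"az": 0,"gripper": 1},
    {"x": 0,"y": 0,"z": -30,"ax": 0,"ay": 0,"az": 0,"gripper": 1},
    {"x": 0,"y": 0,"z": 0,"ax": 0,"ay": 0,"az": 0,"gripper": 1},
    {"x": 0,"y": 0,"z": 0,"ax": 0,"ay": 0,"az": 0,"gripper": 1},
  ],
)

```text
clock: 15.23
position: [0.443, -0.353, 0.1402]
ee_rot: [0.706, 0.708, 0.001, 0.002]
ft_force: [-0.7, 0.1, -2.0]
grip_width: 0.489
grasp_force: 61.8
```

```bash
python3 -c "
from h import *
print(delta((.5632,.0177,.135),down(.004)));plan((.5632,.0177,.135),down(.004),13)"
```

```text
(array([370.3, 121.5,   5.3]), array([ 0.23,  0.06, -0.03]))
28 9 0 0.0 0.0 -0.0
29 10 1 0.0 0.0 -0.0
28 9 0 0.1 0.0 -0.0
29 9 1 -0.0 0.0 -0.0
28 10 0 -0.0 0.0 -0.0
29 9 0 0.0 0.0 -0.0
28 9 1 0.0 0.0 -0.0
29 10 0 0.0 0.0 -0.0
28 9 1 0.1 0.0 -0.0
29 9 0 -0.0 0.0 -0.0
28 10 0 -0.0 0.1 -0.0
29 9 1 0.0 -0.0 -0.0
28 9 0 0.0 -0.0 -0.0
end [0.5627 0.0174 0.1352]
```

Emit:
apply_moves(
  rows=[
    {"x": 30,"y": 10,"z": 0,"ax": 0,"ay": 0,"az": 0,"gripper": 1},
    {"x": 37,"y": 12,"z": 0,"ax": 0,"ay": 0,"az": 0,"gripper": 1},
    {"x": 37,"y": 12,"z": 0,"ax": 0,"ay": 0,"az": 0,"gripper": 1},
    {"x": 37,"y": 12,"z": 0,"ax": 0,"ay": 0,"az": 0,"gripper": 1},
    {"x": 37,"y": 12,"z": 0,"ax": 0,"ay": 0,"az": 0,"gripper": 1},
  ],
)

```text
clock: 15.65
position: [0.4989, -0.1722, 0.1371]
ee_rot: [0.706, 0.708, -0.0, -0.001]
ft_force: [1.6, -0.9, -0.8]
grip_width: 0.492
grasp_force: 61.7
```

Emit:
apply_moves(
  rows=[
    {"x": 37,"y": 12,"z": 0,"ax": 0,"ay": 0,"az": 0,"gripper": 1},
    {"x": 37,"y": 12,"z": 0,"ax": 0,"ay": 0,"az": 0,"gripper": 1},
    {"x": 37,"y": 12,"z": 0,"ax": 0,"ay": 0,"az": 0,"gripper": 1},
    {"x": 37,"y": 12,"z": 0,"ax": 0,"ay": 0,"az": 0,"gripper": 1},
    {"x": 30,"y": 10,"z": 0,"ax": 0,"ay": 0,"az": 0,"gripper": 1},
  ],
)

```text
clock: 16.07
position: [0.5564, 0.0075, 0.137]
ee_rot: [0.705, 0.709, -0.0, -0.001]
ft_force: [0.4, 0.2, -1.4]
grip_width: 0.491
grasp_force: 61.7
```

Emit:
apply_moves(
  rows=[
    {"x": 12,"y": 4,"z": 5,"ax": 0,"ay": 0,"az": 0,"gripper": 1},
    {"x": 0,"y": 0,"z": 0,"ax": 0,"ay": 0,"az": 0,"gripper": 1},
    {"x": 0,"y": 0,"z": 0,"ax": 0,"ay": 0,"az": 0,"gripper": 1},
    {"x": 0,"y": 0,"z": 0,"ax": 0,"ay": 0,"az": 0,"gripper": 1},
  ],
)

```text
clock: 16.4
position: [0.56, 0.0142, 0.1326]
ee_rot: [0.707, 0.708, -0.001, -0.0]
ft_force: [0.4, -0.6, -0.9]
grip_width: 0.492
grasp_force: 61.7
```

```bash
python3 -c "
from h import *
c=camera('wrist');o=get_obs();p=o['position'];print(p,o['ft_force'].round(1),delta((.5632,.0177,.1),down(0.004)))
g=cv2.GaussianBlur(cv2.cvtColor(c['color'],cv2.COLOR_RGB2GRAY),(5,5),0);g[:180]=200
for u,v,r in cv2.HoughCircles(g,cv2.HOUGH_GRADIENT,1,20,param1=100,param2=20,minRadius=25,maxRadius=60)[0][:5]: print(u,v,r,[plane(c,(u,v),p[2]+dz)[0].round(4).tolist() for dz in (.007,.010,.013)])
for dz in (.004,.007,.010,.013): print(dz,proj(c,[p+[0,0,dz],p+[.022,0,dz],p+[.0145,0,dz]]).round(1).tolist())
cv2.imwrite('pics/w5.png',cv2.resize(c['color'][100:400,170:470],(600,600))[...,::-1])"
```

```text
[0.56019553 0.01392171 0.13292801] [-0.5 -0.4 -0.6] (array([ 3.8,  3. , 32.9]), array([-0.04,  0.03, -0.19]))
319.5 281.5 59.4 [[0.56, 0.0084, 0.1399], [0.56, 0.0103, 0.1429], [0.56, 0.0121, 0.1459]]
322.5 255.5 58.3 [[0.5613, 0.0214, 0.1399], [0.5613, 0.023, 0.1429], [0.5613, 0.0245, 0.1459]]
234.5 205.5 35.5 [[0.5241, 0.0446, 0.1399], [0.525, 0.0456, 0.1429], [0.5259, 0.0466, 0.1459]]
323.5 207.5 35.0 [[0.5617, 0.0438, 0.1399], [0.5616, 0.0448, 0.1429], [0.5616, 0.0458, 0.1459]]
452.5 324.5 40.2 [[0.6232, -0.0146, 0.1399], [0.6217, -0.0122, 0.1429], [0.6202, -0.0098, 0.1459]]
0.004 [[319.9, 267.4], [367.9, 267.4], [351.6, 267.4]]
0.007 [[319.9, 270.7], [368.9, 270.8], [352.2, 270.7]]
0.01 [[319.9, 274.1], [369.9, 274.2], [352.9, 274.2]]
0.013 [[319.9, 277.8], [371.0, 277.9], [353.6, 277.8]]
```

View pics/w5.png

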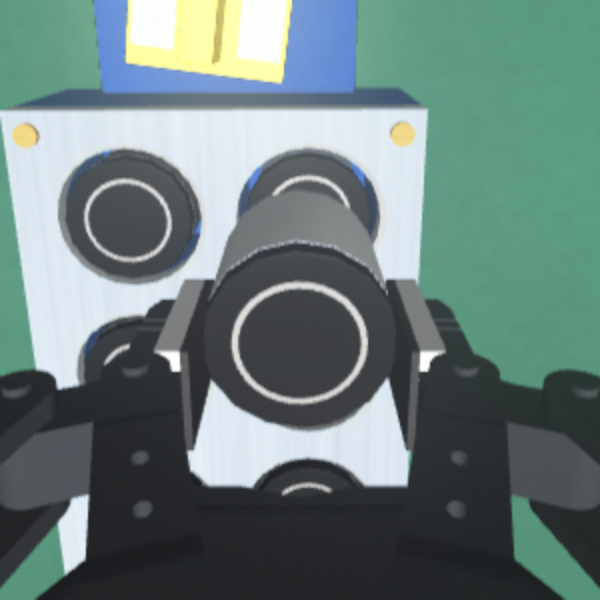

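Emit:
apply_moves(
  rows=[
    {"x": 3,"y": 3,"z": 10,"ax": 0,"ay": 0,"az": 0,"gripper": 1},
    {"x": 0,"y": 0,"z": 8,"ax": 0,"ay": 0,"az": 0,"gripper": 1},
    {"x": 0,"y": 0,"z": 5,"ax": 0,"ay": 0,"az": 0,"gripper": 1},
    {"x": 0,"y": 0,"z": 0,"ax": 0,"ay": 0,"az": 0,"gripper": 1},
    {"x": 0,"y": 0,"z": 0,"ax": 0,"ay": 0,"az": 0,"gripper": 1},
  ],
)

```text
clock: 16.87
position: [0.5634, 0.0185, 0.1097]
ee_rot: [0.706, 0.708, -0.001, -0.0]
ft_force: [-0.2, -0.2, -0.5]
grip_width: 0.491
grasp_force: 61.7
```

Emit:
apply_moves(
  rows=[
    {"x": 0,"y": 0,"z": 3,"ax": 0,"ay": 0,"az": 0,"gripper": 1},
    {"x": 0,"y": 0,"z": 3,"ax": 0,"ay": 0,"az": 0,"gripper": 1},
    {"x": 0,"y": 0,"z": 3,"ax": 0,"ay": 0,"az": 0,"gripper": 1},
  ],
)

```text
clock: 17.12
position: [0.5639, 0.019, 0.1012]
ee_rot: [0.706, 0.708, 0.0, 0.0]
ft_force: [-0.3, -0.4, -1.5]
grip_width: 0.49
grasp_force: 61.7
```

Emit:
apply_moves(
  rows=[
    {"x": 0,"y": 0,"z": 2,"ax": 0,"ay": 0,"az": 0,"gripper": 1},
    {"x": 0,"y": 0,"z": 2,"ax": 0,"ay": 0,"az": 0,"gripper": 1},
    {"x": 0,"y": 0,"z": 2,"ax": 0,"ay": 0,"az": 0,"gripper": 1},
  ],
)

```text
clock: 17.37
position: [0.5637, 0.0188, 0.0954]
ee_rot: [0.706, 0.708, 0.0, -0.0]
ft_force: [-2.2, -1.0, 4.7]
grip_width: 0.494
grasp_force: 62.2
```

Emit:
apply_moves(
  rows=[
    {"x": 0,"y": 0,"z": 3,"ax": 0,"ay": 0,"az": 0,"gripper": 1},
    {"x": 0,"y": 0,"z": 3,"ax": 0,"ay": 0,"az": 0,"gripper": 1},
  ],
)

```text
clock: 17.53
position: [0.5639, 0.0188, 0.0895]
ee_rot: [0.706, 0.708, 0.0, 0.0]
ft_force: [-1.8, -0.2, 6.3]
grip_width: 0.488
grasp_force: 62.3
```

Emit:
apply_moves(
  rows=[
    {"x": 0,"y": 0,"z": 4,"ax": 0,"ay": 0,"az": 0,"gripper": 1},
    {"x": 0,"y": 0,"z": 4,"ax": 0,"ay": 0,"az": 0,"gripper": 1},
  ],
)

```text
clock: 17.7
position: [0.564, 0.0187, 0.0815]
ee_rot: [0.706, 0.708, 0.0, 0.0]
ft_force: [-2.0, -0.6, 5.8]
grip_width: 0.494
grasp_force: 62.3
```

Emit:
apply_moves(
  rows=[
    {"x": 0,"y": 0,"z": 4,"ax": 0,"ay": 0,"az": 0,"gripper": 1},
    {"x": 0,"y": 0,"z": 3,"ax": 0,"ay": 0,"az": 0,"gripper": 1},
    {"x": 0,"y": 0,"z": 0,"ax": 0,"ay": 0,"az": 0,"gripper": 1},
  ],
)

```text
clock: 17.95
position: [0.5638, 0.0188, 0.0738]
ee_rot: [0.706, 0.708, -0.0, 0.0]
ft_force: [1.4, -0.2, -1.4]
grip_width: 0.493
grasp_force: 61.7
```

Emit:
apply_moves(
  rows=[
    {"x": 0,"y": 0,"z": 0,"ax": 0,"ay": 0,"az": 0,"gripper": 0},
    {"x": 0,"y": 0,"z": 0,"ax": 0,"ay": 0,"az": 0,"gripper": 0},
    {"x": 0,"y": 0,"z": -15,"ax": 0,"ay": 0,"az": 0,"gripper": 0},
    {"x": 0,"y": 0,"z": -20,"ax": 0,"ay": 0,"az": 0,"gripper": 0},
    {"x": 0,"y": 0,"z": -15,"ax": 0,"ay": 0,"az": 0,"gripper": 0.8},
  ],
)

```text
clock: 18.37
position: [0.5639, 0.0189, 0.1253]
ee_rot: [0.706, 0.708, 0.0, 0.0]
ft_force: [0.4, -0.6, -0.3]
grip_width: 0.884
grasp_force: 0.0
```

Emit:
apply_moves(
  rows=[
    {"x": 0,"y": 0,"z": 0,"ax": 0,"ay": 0,"az": 0,"gripper": 1},
    {"x": 0,"y": 0,"z": 0,"ax": 0,"ay": 0,"az": 0,"gripper": 1},
    {"x": 0,"y": 0,"z": 0,"ax": 0,"ay": 0,"az": 0,"gripper": 1},
    {"x": 0,"y": 0,"z": 0,"ax": 0,"ay": 0,"az": 0,"gripper": 1},
    {"x": 0,"y": 0,"z": 0,"ax": 0,"ay": 0,"az": 0,"gripper": 1},
  ],
)

```text
clock: 18.78
position: [0.5633, 0.0189, 0.1234]
ee_rot: [0.706, 0.708, -0.001, -0.0]
ft_force: [-0.3, 0.0, -0.0]
grip_width: 0.144
grasp_force: 0.0
```

Emit:
apply_moves(
  rows=[
    {"x": 0,"y": 0,"z": 15,"ax": 0,"ay": 0,"az": 0,"gripper": 1},
    {"x": 0,"y": 0,"z": 8,"ax": 0,"ay": 0,"az": 0,"gripper": 1},
    {"x": 0,"y": 0,"z": 6,"ax": 0,"ay": 0,"az": 0,"gripper": 1},
    {"x": 0,"y": 0,"z": 5,"ax": 0,"ay": 0,"az": 0,"gripper": 1},
    {"x": 0,"y": 0,"z": 4,"ax": 0,"ay": 0,"az": 0,"gripper": 1},
  ],
)

```text
clock: 19.2
position: [0.5635, 0.0188, 0.0858]
ee_rot: [0.706, 0.708, -0.0, -0.0]
ft_force: [-2.7, 0.1, 3.6]
grip_width: -0.001
grasp_force: 1.9
```

Emit:
apply_moves(
  rows=[
    {"x": 0,"y": 0,"z": 4,"ax": 0,"ay": 0,"az": 0,"gripper": 1},
    {"x": 0,"y": 0,"z": 4,"ax": 0,"ay": 0,"az": 0,"gripper": 1},
    {"x": 0,"y": 0,"z": 3,"ax": 0,"ay": 0,"az": 0,"gripper": 1},
    {"x": 0,"y": 0,"z": 2,"ax": 0,"ay": 0,"az": 0,"gripper": 1},
    {"x": 0,"y": 0,"z": 0,"ax": 0,"ay": 0,"az": 0,"gripper": 1},
  ],
)

```text
clock: 19.62
position: [0.5638, 0.0188, 0.0734]
ee_rot: [0.706, 0.708, 0.0, -0.0]
ft_force: [-2.6, -0.9, 3.7]
grip_width: 0.003
grasp_force: 1.7
```

Emit:
apply_moves(
  rows=[
    {"x": 0,"y": 0,"z": 1,"ax": 0,"ay": 0,"az": 0,"gripper": 1},
    {"x": 0,"y": 0,"z": 0,"ax": 0,"ay": 0,"az": 0,"gripper": 1},
  ],
)

```text
clock: 19.78
position: [0.564, 0.0188, 0.0732]
ee_rot: [0.706, 0.708, 0.0, -0.0]
ft_force: [-5.8, -0.1, 12.8]
grip_width: 0.001
grasp_force: 6.4
```

Emit:
apply_moves(
  rows=[
    {"x": 0,"y": 0,"z": -35,"ax": 0,"ay": 0,"az": 0,"gripper": 0.4},
    {"x": 20,"y": -10,"z": -35,"ax": 0,"ay": 0,"az": 3,"gripper": 0.4},
    {"x": 30,"y": -15,"z": -35,"ax": 0,"ay": 0,"az": 2.8,"gripper": 0.4},
    {"x": 25,"y": -10,"z": -23,"ax": 0,"ay": 0,"az": 0,"gripper": 0.4},
    {"x": 0,"y": 0,"z": 0,"ax": 0,"ay": 0,"az": 0,"gripper": 0.4},
  ],
)

```text
clock: 20.2
position: [0.5356, 0.0974, 0.1999]
ee_rot: [0.739, 0.674, 0.004, 0.0]
ft_force: [1.2, 2.0, -0.0]
grip_width: 0.597
grasp_force: 0.0
```

Emit:
apply_moves(
  rows=[
    {"x": 0,"y": 0,"z": 0,"ax": 0,"ay": 0,"az": 0,"gripper": 0.4},
    {"x": 0,"y": 0,"z": 0,"ax": 0,"ay": 0,"az": 0,"gripper": 0.4},
  ],
)

```text
clock: 20.37
position: [0.5345, 0.0907, 0.1949]
ee_rot: [0.741, 0.672, -0.0, 0.0]
ft_force: [-0.5, 0.2, 0.2]
grip_width: 0.599
grasp_force: 0.0
```

```bash
python3 -c "
from h import *
camera('wrist');c=camera('wrist');o=get_obs();p=o['position'];print(p,o['ft_force'].round(1),o['grip_width'])
print(proj(c,[[.527,.0925,.026],[.497,.0625,.026],[.557,.1225,.026]]).round())
hsv=cv2.cvtColor(c['color'],cv2.COLOR_RGB2HSV)
m=cv2.inRange(hsv,(20,60,120),(38,255,255))
m[:, :200]=0;m[:,440:]=0
n,l,s,ct=cv2.connectedComponentsWithStats(m); i=1+s[1:,4].argmax(); pts=np.argwhere(l==i)[:,::-1]; print(s[i])
W=plane(c,pts,.026)[:,:2].astype(np.float32); print(cv2.minAreaRect(W)); 
im=c['color'].copy(); cv2.drawContours(im,[cv2.boxPoints(cv2.minAreaRect(pts.astype(np.float32))).astype(int)],0,(255,0,0),1)
cv2.imwrite('pics/w6.png',im[...,::-1])"
```

```text
[0.5343657  0.0898     0.19433299] [ 0.6  0.3 -0.3] 0.5995487892646365
[[312. 179.]
 [286. 210.]
 [340. 146.]]
[ 282  147   62   63 2101]
((0.5269138813018799, 0.09213311970233917), (0.06255471706390381, 0.05963744968175888), 82.69058990478516)
```

View pics/w6.png

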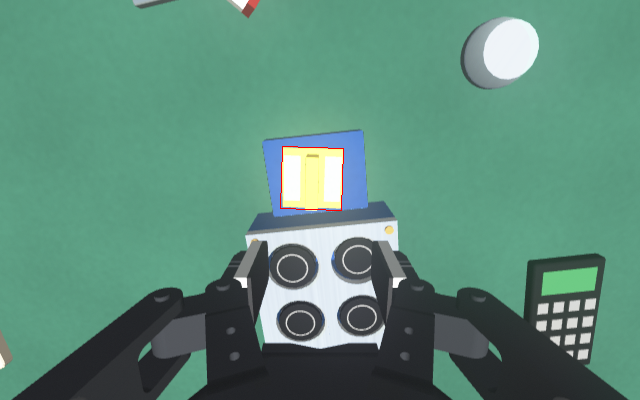

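```bash
python3 -c "
from h import *
print(delta((.527,.092,.041),down(-.113)))"
```

```text
(array([  1.6,  -7.4, 153.3]), array([-0.06,  0.06,  0.77]))
```

Emit:
apply_moves(
  rows=[
    {"x": 2,"y": -7,"z": 30,"ax": 0,"ay": 0,"az": 0.8,"gripper": 0.5},
    {"x": 0,"y": 0,"z": 40,"ax": 0,"ay": 0,"az": 0,"gripper": 0.5},
    {"x": 0,"y": 0,"z": 40,"ax": 0,"ay": 0,"az": 0,"gripper": 0.5},
    {"x": 0,"y": 0,"z": 20,"ax": 0,"ay": 0,"az": 0,"gripper": 0.5},
    {"x": 0,"y": 0,"z": 10,"ax": 0,"ay": 0,"az": 0,"gripper": 0.5},
  ],
)

```text
clock: 20.88
position: [0.5255, 0.0918, 0.0514]
ee_rot: [0.746, 0.666, -0.003, -0.001]
ft_force: [0.3, -0.2, 0.5]
grip_width: 0.499
grasp_force: 0.0
```

Emit:
apply_moves(
  rows=[
    {"x": 0,"y": 0,"z": 7,"ax": 0,"ay": 0,"az": 0,"gripper": 0.5},
    {"x": 0,"y": 0,"z": 6,"ax": 0,"ay": 0,"az": 0,"gripper": 0.5},
    {"x": 0,"y": 0,"z": 0,"ax": 0,"ay": 0,"az": 0,"gripper": 0.5},
    {"x": 0,"y": 0,"z": 0,"ax": 0,"ay": 0,"az": 0,"gripper": 0.5},
  ],
)

```text
clock: 21.22
position: [0.5285, 0.0937, 0.0432]
ee_rot: [0.746, 0.666, 0.001, 0.0]
ft_force: [-0.0, 1.0, 0.5]
grip_width: 0.499
grasp_force: 0.0
```

Emit:
apply_moves(
  rows=[
    {"x": 0,"y": 0,"z": 0,"ax": 0,"ay": 0,"az": 0,"gripper": 1},
    {"x": 0,"y": 0,"z": 0,"ax": 0,"ay": 0,"az": 0,"gripper": 1},
    {"x": 0,"y": 0,"z": 0,"ax": 0,"ay": 0,"az": 0,"gripper": 1},
    {"x": 0,"y": 0,"z": 0,"ax": 0,"ay": 0,"az": 0,"gripper": 1},
    {"x": 0,"y": 0,"z": 0,"ax": 0,"ay": 0,"az": 0,"gripper": 1},
  ],
  newtons=30,
)

```text
clock: 21.63
position: [0.5284, 0.0941, 0.0433]
ee_rot: [0.746, 0.667, 0.001, 0.0]
ft_force: [-1.5, -0.3, 7.1]
grip_width: 0.13
grasp_force: 30.5
```

Emit:
apply_moves(
  rows=[
    {"x": 0,"y": 0,"z": -20,"ax": 0,"ay": 0,"az": 0,"gripper": 1},
    {"x": 0,"y": 0,"z": -35,"ax": 0,"ay": 0,"az": 0,"gripper": 1},
    {"x": 0,"y": 0,"z": -35,"ax": 0,"ay": 0,"az": 0,"gripper": 1},
    {"x": 0,"y": 0,"z": -30,"ax": 0,"ay": 0,"az": 0,"gripper": 1},
    {"x": 0,"y": 0,"z": 0,"ax": 0,"ay": 0,"az": 0,"gripper": 1},
  ],
)

```text
clock: 22.05
position: [0.5307, 0.0942, 0.1683]
ee_rot: [0.746, 0.666, 0.004, 0.001]
ft_force: [0.3, 0.6, -0.6]
grip_width: 0.131
grasp_force: 29.5
```

```bash
cat >> h.py <<'E'
O=np.array([.57437,.34781,.022]);X=np.array([-.69660563,.63603366,.33196653]);Y=np.array([-.54486197,-.77001536,.33196653]);Z=np.cross(X,Y)
RS=R.from_matrix(np.c_[-Y,-X,-Z])
def sl(x,y,z): return O+(x*X+y*Y+z*Z)/1e3
E
python3 -c "
from h import *
print(get_obs()['grip_width'],delta(sl(37,36,86),RS)); plan(sl(37,36,86),RS,12)"
```

```text
0.1308938714067972 (array([256.3,   9.4,  47.4]), array([ 25.21, -14.04,  31.76]))
21 1 4 2.1 -1.2 2.6
22 0 3 2.1 -1.1 2.7
21 -1 4 2.1 -1.2 2.6
22 -2 2 2.1 -1.2 2.7
21 -3 3 2.1 -1.1 2.6
22 -3 2 2.1 -1.2 2.7
21 -5 1 2.1 -1.2 2.6
21 -5 2 2.1 -1.2 2.7
20 -7 1 2.1 -1.1 2.6
21 -7 1 2.1 -1.2 2.7
20 -8 1 2.1 -1.2 2.6
20 -9 1 2.1 -1.1 2.7
end [0.5696 0.3481 0.1221]
```

Emit:
apply_moves(
  rows=[
    {"x": 21,"y": 1,"z": 4,"ax": 2.1,"ay": -1.2,"az": 2.6,"gripper": 1},
    {"x": 22,"y": 0,"z": 3,"ax": 2.1,"ay": -1.1,"az": 2.7,"gripper": 1},
    {"x": 21,"y": -1,"z": 4,"ax": 2.1,"ay": -1.2,"az": 2.6,"gripper": 1},
    {"x": 22,"y": -2,"z": 2,"ax": 2.1,"ay": -1.2,"az": 2.7,"gripper": 1},
    {"x": 21,"y": -3,"z": 3,"ax": 2.1,"ay": -1.1,"az": 2.6,"gripper": 1},
  ],
)

```text
clock: 22.47
position: [0.5432, 0.201, 0.1418]
ee_rot: [0.813, 0.572, -0.099, -0.035]
ft_force: [0.1, 0.5, 0.0]
grip_width: 0.133
grasp_force: 29.5
```

Emit:
apply_moves(
  rows=[
    {"x": 22,"y": -3,"z": 2,"ax": 2.1,"ay": -1.2,"az": 2.7,"gripper": 1},
    {"x": 21,"y": -5,"z": 1,"ax": 2.1,"ay": -1.2,"az": 2.6,"gripper": 1},
    {"x": 21,"y": -5,"z": 2,"ax": 2.1,"ay": -1.2,"az": 2.7,"gripper": 1},
    {"x": 20,"y": -7,"z": 1,"ax": 2.1,"ay": -1.1,"az": 2.6,"gripper": 1},
    {"x": 21,"y": -7,"z": 1,"ax": 2.1,"ay": -1.2,"az": 2.7,"gripper": 1},
  ],
)

```text
clock: 22.88
position: [0.5594, 0.3064, 0.1223]
ee_rot: [0.861, 0.464, -0.196, -0.068]
ft_force: [-0.1, -0.7, -0.6]
grip_width: 0.138
grasp_force: 29.5
```

Emit:
apply_moves(
  rows=[
    {"x": 20,"y": -8,"z": 1,"ax": 2.1,"ay": -1.2,"az": 2.6,"gripper": 1},
    {"x": 20,"y": -9,"z": 1,"ax": 2.1,"ay": -1.1,"az": 2.7,"gripper": 1},
    {"x": 0,"y": 0,"z": 0,"ax": 0,"ay": 0,"az": 0,"gripper": 1},
    {"x": 0,"y": 0,"z": 0,"ax": 0,"ay": 0,"az": 0,"gripper": 1},
  ],
)

```text
clock: 23.22
position: [0.5658, 0.3479, 0.1125]
ee_rot: [0.874, 0.418, -0.233, -0.08]
ft_force: [0.4, -1.5, -0.5]
grip_width: 0.134
grasp_force: 29.5
```

```bash
python3 -c "
from h import *
c=camera('wrist');o=get_obs();print(o['position'],o['joint_pos'].round(2),o['ft_force'].round(1),o['grip_width']);print(delta(sl(37,36,27),RS))
print(proj(c,[sl(0,0,0),sl(0,0,12),sl(100,0,12),sl(0,100,12)]).round())
cv2.imwrite('pics/w7.png',c['color'][...,::-1])"
```

```text
[0.56622625 0.34700231 0.11377945] [-0.79  0.92  0.53  1.03 -0.53  1.78 -0.99] [ 0.4 -0.9  0.3] 0.1360648318422572
(array([-0.1, -1.2, 50.2]), array([-0.19,  0.46, -0.08]))
[[372. 161.]
 [375. 165.]
 [218. 165.]
 [368. 300.]]
```

View pics/w7.png

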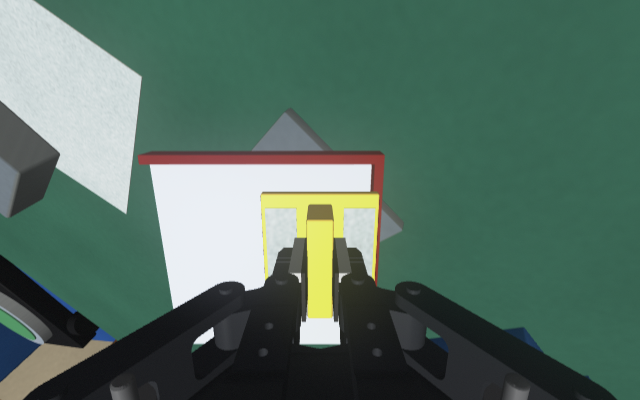

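Emit:
apply_moves(
  rows=[
    {"x": 0,"y": -1,"z": 15,"ax": 0,"ay": 0.4,"az": 0,"gripper": 1},
    {"x": 0,"y": 0,"z": 15,"ax": 0,"ay": 0,"az": 0,"gripper": 1},
    {"x": 0,"y": 0,"z": 10,"ax": 0,"ay": 0,"az": 0,"gripper": 1},
    {"x": 0,"y": 0,"z": 6,"ax": 0,"ay": 0,"az": 0,"gripper": 1},
    {"x": 0,"y": 0,"z": 0,"ax": 0,"ay": 0,"az": 0,"gripper": 1},
  ],
)

```text
clock: 23.68
position: [0.5429, 0.3455, 0.0743]
ee_rot: [0.875, 0.418, -0.23, -0.082]
ft_force: [-0.4, 0.1, -0.9]
grip_width: 0.131
grasp_force: 29.6
```

Emit:
apply_moves(
  rows=[
    {"x": 0,"y": 0,"z": 2,"ax": 0,"ay": 0,"az": 0,"gripper": 1},
    {"x": 0,"y": 0,"z": 1,"ax": 0,"ay": 0,"az": 0,"gripper": 1},
    {"x": 0,"y": 0,"z": 0,"ax": 0,"ay": 0,"az": 0,"gripper": 1},
    {"x": 0,"y": 0,"z": 0,"ax": 0,"ay": 0,"az": 0,"gripper": 1},
  ],
)

```text
clock: 24.02
position: [0.5428, 0.3457, 0.0724]
ee_rot: [0.875, 0.418, -0.229, -0.082]
ft_force: [0.2, -0.2, 0.4]
grip_width: 0.133
grasp_force: 29.6
```

```bash
python3 -c "
from h import *
o=get_obs();print(o['ft_force'].round(1),delta(sl(37,36,23.3),RS))"
```

```text
[ 0.2 -0.2  0.4] (array([-0.4,  0.4,  6.4]), array([-0.2 , -0.03, -0.09]))
```

Still about 6 mm above the plate; lower slowly until touch.

Emit:
apply_moves(
  rows=[
    {"x": 0,"y": 0,"z": 2,"ax": 0,"ay": 0,"az": 0,"gripper": 1},
    {"x": 0,"y": 0,"z": 1,"ax": 0,"ay": 0,"az": 0,"gripper": 1},
    {"x": 0,"y": 0,"z": 0,"ax": 0,"ay": 0,"az": 0,"gripper": 1},
  ],
)

```text
clock: 24.27
position: [0.5409, 0.3456, 0.0692]
ee_rot: [0.875, 0.418, -0.229, -0.082]
ft_force: [0.3, 1.1, -0.6]
grip_width: 0.132
grasp_force: 29.6
```

Emit:
apply_moves(
  rows=[
    {"x": 0,"y": 0,"z": 1,"ax": 0,"ay": 0,"az": 0,"gripper": 1},
    {"x": 0,"y": 0,"z": 1,"ax": 0,"ay": 0,"az": 0,"gripper": 1},
    {"x": 0,"y": 0,"z": 0,"ax": 0,"ay": 0,"az": 0,"gripper": 1},
  ],
)

```text
clock: 24.52
position: [0.5399, 0.3455, 0.0674]
ee_rot: [0.875, 0.418, -0.229, -0.082]
ft_force: [0.7, -0.5, -1.5]
grip_width: 0.135
grasp_force: 29.6
```

Emit:
apply_moves(
  rows=[
    {"x": 0,"y": 0,"z": 0,"ax": 0,"ay": 0,"az": 0,"gripper": 0.6},
    {"x": 0,"y": 0,"z": 0,"ax": 0,"ay": 0,"az": 0,"gripper": 0.6},
    {"x": 0,"y": 0,"z": 0,"ax": 0,"ay": 0,"az": 0,"gripper": 0.6},
    {"x": 0,"y": 0,"z": -10,"ax": 0,"ay": 0,"az": 0,"gripper": 0.6},
    {"x": 0,"y": 0,"z": -15,"ax": 0,"ay": 0,"az": 0,"gripper": 0.6},
  ],
)

```text
clock: 24.93
position: [0.5512, 0.3467, 0.0894]
ee_rot: [0.875, 0.418, -0.23, -0.082]
ft_force: [0.0, -1.3, 0.2]
grip_width: 0.4
grasp_force: 0.0
```

Emit:
apply_moves(
  rows=[
    {"x": 0,"y": 0,"z": -25,"ax": 0,"ay": 0,"az": 0,"gripper": 0.6},
    {"x": 0,"y": 0,"z": -30,"ax": 0,"ay": 0,"az": 0,"gripper": 0.6},
    {"x": 0,"y": 0,"z": -30,"ax": 0,"ay": 0,"az": 0,"gripper": 0.6},
    {"x": 0,"y": 0,"z": 0,"ax": 0,"ay": 0,"az": 0,"gripper": 0.6},
    {"x": 0,"y": 0,"z": 0,"ax": 0,"ay": 0,"az": 0,"gripper": 0.6},
  ],
)

```text
clock: 25.35
position: [0.5933, 0.3504, 0.1667]
ee_rot: [0.876, 0.418, -0.227, -0.082]
ft_force: [0.9, 0.2, -0.5]
grip_width: 0.403
grasp_force: 0.0
```

```bash
python3 -c "
from h import *
c=camera('wrist');t=camera('top')
print(proj(c,[sl(0,0,0),sl(60,0,6),sl(0,60,6),sl(60,60,6)]).round())
im=np.zeros((400,800,3),np.uint8); im[:,:400]=cv2.resize(c['color'][80:280,190:390],(400,400)); im[:,400:]=cv2.resize(t['color'][160:260,260:360],(400,400))
cv2.imwrite('pics/w8.png',im[...,::-1])
hsv=cv2.cvtColor(c['color'],cv2.COLOR_RGB2HSV); m=cv2.inRange(hsv,(20,60,100),(38,255,255)); print(cv2.boundingRect(cv2.findNonZero(m)))"
```

```text
[[361. 149.]
 [291. 151.]
 [360. 217.]
 [293. 217.]]
(6, 150, 355, 245)
```

View pics/w8.png

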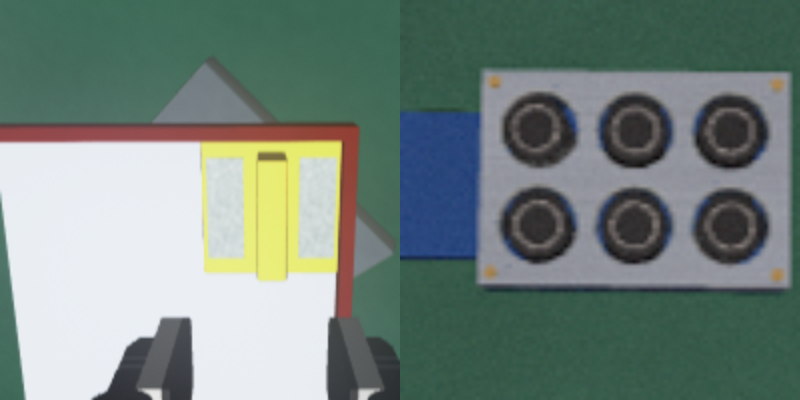

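The tag sits square in the corner, its near edges against both fences (corner at about (361,150) in the wrist image). All six lids are level with the cover.

```bash
python3 -c "
from h import *
print(hand_in())"
```

```text
the job is handed in; nothing more can be done
None
```

The job is handed in at about 25 s of the 72 s: by push and picture, both black-lidded tins are fully home in wells 0 and 5 and the yellow tag lies square in the corner of the red fences; everything is released, and no verdict came back.

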